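# Level measure of wax bars for the embedding bench

## Robot

A 7-joint arm with a two-finger parallel gripper is mounted at the origin on the work surface. World frame = base frame: x ahead of the robot, y to its left, z up, the work surface at z = 0. Lengths are in mm, angles in rad, forces in N, time in s.
With the tool pointing down it reaches from about 425 to 925 mm from the base axis. Payload 6.8 kg.
Tool frame: the origin (TCP) lies midway between the tips of the shut fingers; the grasp point (between the pads) lies 19 mm behind it (r.hold_point_z is the distance from the TCP to the grasp point, in mm); z points along the fingers, y is the direction in which the jaws open and shut (so a half turn about z gives the same grasp; the last joint's range is limited). The gripper opens to 88 mm and grips with 3 to 60 N. Pads are 20 mm wide; open, the fingers measure 115 mm over their backs; the gripper's body (75 mm by 178 mm) begins 61 mm behind the grasp point.
Start: joints at [1.179, 0.477, 0.022, 1.555, -0.011, 1.109, -0.083], TCP at [189.013, -648.014, 222.664] pointing down, gripper open.
Joint ranges: [-2.96, 2.96], [-0.34, 2.1], [-1.41, 1.46], [0.24, 2.44], [-1.37, 4.51], [0.17, 1.92], [-2.96, 2.96]. Speed limits (rad/s): [2.39, 2.39, 3.14, 3.14, 3.14, 3.14, 3.14].

## Interface

Orientations are given as [roll, pitch, yaw] about the fixed x, y, z axes, in that order (R = Rz(yaw) Ry(pitch) Rx(roll)).
In Python, from plant import r, cams, ticket gives the robot as it stands. The module is installed in compiled form; this text tells all that it offers.
- The arm moves only by the shell command python3 -m handwheel 'ROWS' [FORCE]. ROWS is JSON, one flat list of numbers, 7 for each row, row after row: the turn, a rotation vector about the world's x, y, z in degrees, then the shift along the world's x, y, z in mm, then the opening, from 0 (shut) to 1 (fully open). In form: [ax, ay, az, x, y, z, fingers, ax, ay, az, x, y, z, fingers, ...]. A call has 1 to 5 rows; each row shifts and turns the commanded pose from where the row before left it; what a row does not reach is not made up. A row lasts 1/10 s, in which the tool goes at most 50 mm and 8.59 degrees, less where a joint would pass 70% of its speed; a pose out of reach is approached as far as the arm can. A call is refused whole if a number of a shift passes 50 or a number of a turn 8.59, either way. A call with a gripper value outside its range is refused whole. The fingers move at their own pace and stop on an object; FORCE is the grip in N (left out, the last holds). Time passes only in rows, so rows that do not move let the fingers close. It gives the time, the measured TCP pose, the force and the opening at its end, in the units of the state.
- r.sense(): the state, without advancing time (a new reading comes with each control period).
- cams.capture(name): name is "side" or "top"; returns a dict with "frame" (480x640x3 uint8, blue, green, red), "mtx" (3x3 intrinsics, pixels), "camera_from_world" (4x4, takes a point from world to camera coordinates). Camera axes: x right, y down, z forward; pixel columns grow to the right and rows downward; lengths in mm; the calibration is good to about 2 mm. A picture is of the moment at which its call begins. There is no depth.
- ticket.close_job(): hands the job in, once; it reports no verdict.
The state is a dict: "time": time; "joints": joint angles; "qvel": joint speeds; "tau": joint torques, N m; "tcp_pos": TCP position; "tool_rot": TCP orientation; "force": force on the tool from outside, world axes, zero at the start; "moment": the same for the moment, N m; "finger_gap": finger opening in mm.
Only numpy, scipy, OpenCV 4.12 (cv2) and the standard library are available. Lean on these libraries where they do the work, as an engineer would, in place of code of your own. Each camera call takes 0.05 s, during which the arm holds its last target.

## Task

Take the flat scoop by its upright handle, slide it in between the rails under the heaped pile of five wax bars, and lift the whole heap. Carry it level under the dark levelling bar, so that the bar strikes the upper two wax bars off the scoop into the steel tray below it and the three of the lower layer stay on. Then stand the scoop, with those three still on it, in the middle of the balance's square pan and let go; keep the scoop upright all the way and do not touch the wax with the gripper.

Things in the scene. Friction and masses are not known exactly. Their poses are not given: they have to be found in the camera images.
- scoop_grip (a point): grip point on the upright black handle of the loose flat steel scoop (0.2 kg), 115 mm above its underside. The handle is a post 14 mm thick (x) and 24 mm wide (y), its top 25 mm above this point; grip it across either pair of faces. z up along the handle, x towards the scoop's front, y left. It stands behind the pocket, whose centre lies 58 mm ahead (+x).
- scoop_pocket (a point): centre of the scoop's pocket floor, 3 mm above the underside; axes as scoop_grip. The pocket is 82 mm long in x (-41 to 41), 58 mm wide in y, open at both sides; the wax bars stick out evenly. Front lip 8 mm, back wall 24 mm high above the floor, each 4 mm thick. The foot runs from 65 mm behind to 45 mm ahead. Two ribs 4 mm high across the floor (x = -13, 13) part it into grooves for three bars.
- pile (a point): middle of the pile's bed on the fixed steel station, level with the tops of its two rails, 30 mm over the table. x points away from the robot along the rails, y left to the tray, z up. The rails stand 71 mm apart over bare table, start at x = -50 mm, open at that end. A cross wall 62 mm high closes the far end at x = 70 mm. The pile's top is 75 mm over the table.
- tray (a point): point 4 mm over the table in the middle of the station's open steel catch tray; same axes as pile, from which it lies 112.5 mm along +y. Inside 152 mm in x, 117 mm in y; walls 45 mm high over the table, 4 mm thick; the floor slopes up 18 degrees towards +y, 2 to 40 mm over the table. Moving the scoop from over the pile 210 mm along +y carries it past the levelling bar; struck bars drop in here.
- strike_bar: fixed dark levelling bar over the tray; origin on its underside, 120 mm over the table, 150 mm along +y from pile; same axes. It runs along x from -30 mm (free end, robot side) to 95 mm, 6 mm thick, 20 mm high, on a post at x = 88 mm; the scoop's handle passes before the free end. With the scoop's underside 87 mm over the table it clears the lower wax bars by 6 mm and catches the upper ones.
- bar1: moulded cream wax bar, a plain cylinder 24 mm in diameter and 82 mm long, lying level across the two rails, in the lower layer, nearest the robot (24 mm before the middle); 32 g; its origin is its centre and y runs along its length
- bar2: moulded cream wax bar, a plain cylinder 24 mm in diameter and 82 mm long, lying level across the two rails, in the middle of the lower layer; 32 g; its origin is its centre and y runs along its length
- bar3: moulded cream wax bar, a plain cylinder 24 mm in diameter and 82 mm long, lying level across the two rails, in the lower layer, farthest from the robot (24 mm beyond the middle); 32 g; its origin is its centre and y runs along its length
- bar4: moulded cream wax bar, a plain cylinder 24 mm in diameter and 82 mm long, lying level across the two rails, in the upper layer, in the groove between the near and the middle one; 32 g; its origin is its centre and y runs along its length
- bar5: moulded cream wax bar, a plain cylinder 24 mm in diameter and 82 mm long, lying level across the two rails, in the upper layer, in the groove between the middle and the far one; 32 g; its origin is its centre and y runs along its length
- pan (a point): centre of the top face of the square steel pan (160 x 160 mm) of the fixed cream balance, 62 mm over the table; it does not sink under load; x points away from the robot. The housing is 180 mm wide, 50 mm high and reaches 120 mm towards the robot. (The round-topped machine of like colour is a stirrer, not the balance.)
Not all that is in view belongs to the job. Leave any brown or orange look-alike of the part that bears scoop_grip alone.

How it is judged (in metres and radians):
On the way, in this order (a step that is already met when the one before it is completed fails the run):
1. all five wax bars ride on the scoop, three in its pocket and two heaped on top, lifted off the rails and level (x of bar1 in the frame of scoop_pocket between -0.042 and 0.042 m and y of bar1 in the frame of scoop_pocket between -0.03 and 0.03 m and z of bar1 in the frame of scoop_pocket between 0.004 and 0.02 m and x of bar2 in the frame of scoop_pocket between -0.042 and 0.042 m and y of bar2 in the frame of scoop_pocket between -0.03 and 0.03 m and z of bar2 in the frame of scoop_pocket between 0.004 and 0.02 m and x of bar3 in the frame of scoop_pocket between -0.042 and 0.042 m and y of bar3 in the frame of scoop_pocket between -0.03 and 0.03 m and z of bar3 in the frame of scoop_pocket between 0.004 and 0.02 m and x of bar4 in the frame of scoop_pocket between -0.042 and 0.042 m and y of bar4 in the frame of scoop_pocket between -0.03 and 0.03 m and z of bar4 in the frame of scoop_pocket between 0.022 and 0.045 m and x of bar5 in the frame of scoop_pocket between -0.042 and 0.042 m and y of bar5 in the frame of scoop_pocket between -0.03 and 0.03 m and z of bar5 in the frame of scoop_pocket between 0.022 and 0.045 m and height (world z) of scoop_pocket above 0.048 m and angle between scoop_pocket's own z axis and vertical below 0.26 rad), for 0.2 s.
2. the levelling bar pushes on one of the upper wax bars while the scoop is up and level (height (world z) of scoop_pocket above 0.048 m and angle between scoop_pocket's own z axis and vertical below 0.26 rad and (contact force between strike_bar and bar4 above 0.02 N or contact force between strike_bar and bar5 above 0.02 N)).
3. the upper two wax bars are down in the tray while the scoop is still up, level, with the three of the lower layer in its pocket (x of bar1 in the frame of scoop_pocket between -0.042 and 0.042 m and y of bar1 in the frame of scoop_pocket between -0.03 and 0.03 m and z of bar1 in the frame of scoop_pocket between 0.004 and 0.02 m and x of bar2 in the frame of scoop_pocket between -0.042 and 0.042 m and y of bar2 in the frame of scoop_pocket between -0.03 and 0.03 m and z of bar2 in the frame of scoop_pocket between 0.004 and 0.02 m and x of bar3 in the frame of scoop_pocket between -0.042 and 0.042 m and y of bar3 in the frame of scoop_pocket between -0.03 and 0.03 m and z of bar3 in the frame of scoop_pocket between 0.004 and 0.02 m and height (world z) of scoop_pocket above 0.048 m and angle between scoop_pocket's own z axis and vertical below 0.26 rad and x of bar4 in the frame of tray between -0.078 and 0.078 m and y of bar4 in the frame of tray between -0.06 and 0.06 m and z of bar4 in the frame of tray between 0.005 and 0.07 m and x of bar5 in the frame of tray between -0.078 and 0.078 m and y of bar5 in the frame of tray between -0.06 and 0.06 m and z of bar5 in the frame of tray between 0.005 and 0.07 m), for 0.2 s.
At the end, for the whole second after the job is handed in: The scoop stands released, at rest and upright (10 degrees) on the square pan, its pocket centre within 35 mm of the pan centre, the lower three wax bars in one layer in its pocket (within 42 mm along, 30 mm across its centre); the upper two rest in the tray (x of bar1 in the frame of scoop_pocket between -0.042 and 0.042 m and y of bar1 in the frame of scoop_pocket between -0.03 and 0.03 m and z of bar1 in the frame of scoop_pocket between 0.004 and 0.02 m and x of bar2 in the frame of scoop_pocket between -0.042 and 0.042 m and y of bar2 in the frame of scoop_pocket between -0.03 and 0.03 m and z of bar2 in the frame of scoop_pocket between 0.004 and 0.02 m and x of bar3 in the frame of scoop_pocket between -0.042 and 0.042 m and y of bar3 in the frame of scoop_pocket between -0.03 and 0.03 m and z of bar3 in the frame of scoop_pocket between 0.004 and 0.02 m and x of bar4 in the frame of tray between -0.078 and 0.078 m and y of bar4 in the frame of tray between -0.06 and 0.06 m and z of bar4 in the frame of tray between 0.005 and 0.07 m and x of bar5 in the frame of tray between -0.078 and 0.078 m and y of bar5 in the frame of tray between -0.06 and 0.06 m and z of bar5 in the frame of tray between 0.005 and 0.07 m and linear speed of each of bar1, bar2, bar3, bar4, bar5 below 0.03 m/s and horizontal distance between scoop_pocket and pan below 0.035 m and angle between scoop_pocket's own z axis and vertical below 0.17 rad and z of scoop_pocket in the frame of pan between -0.003 and 0.009 m); the robot touches nothing.
It fails at once if the gripper touches a wax bar (contact force between the fingers and bar1 above 0.3 N or contact force between the fingers and bar2 above 0.3 N or contact force between the fingers and bar3 above 0.3 N or contact force between the fingers and bar4 above 0.3 N or contact force between the fingers and bar5 above 0.3 N).
It fails at once if the scoop is tipped more than 25 degrees (angle between scoop_pocket's own z axis and vertical above 0.436 rad).
It also fails if it takes over 72 s, if anything falls off the work surface, if the arm or the gripper's body presses on something with over 40 N, if the wrist force passes 120 N, or if a joint passes its speed limit or range.

## Working session

There is one attempt and no reset: what is moved stays moved. The work goes in short steps, Python scripts to look and compute and a shell command to move; the robot and the scene stay as the last step left them, time stands still between calls to the robot, and variables do not carry over. Pictures are saved under pics/ and viewed, and the job is handed in when it is done.

```bash
mkdir -p pics; python3 - <<'E'
from plant import r,cams,ticket
import cv2
s=r.sense();print(s['time'],s['tcp_pos'],s['tool_rot'],s['force'],s['finger_gap'],r.hold_point_z)
for n in('side','top'):
    c=cams.capture(n);cv2.imwrite(f'pics/{n}0.png',c['frame']);print(n,c['mtx'].tolist() if hasattr(c['mtx'],'tolist') else c['mtx'],c['camera_from_world'])
E
```

```text
0.0 [ 188.81355003 -647.45148512  221.69959119] [-3.13982555e+00  1.57374097e-04  2.83751675e-01] [-0.63347173  0.36399399 -0.30382584] 87.98200909623185 18.700000000000003
side [[441.68906713963923, 0.0, 322.68389465017026], [0.0, 441.68906713963923, 240.2254759901015], [0.0, 0.0, 1.0]] [[-9.77143178e-01 -2.12090383e-01  1.44526696e-02  5.41895776e+02]
 [-1.43928477e-01  6.10008861e-01 -7.79213567e-01  2.22538176e+02]
 [ 1.56447447e-01 -7.63483372e-01 -6.26591843e-01  7.96888850e+02]
 [ 0.00000000e+00  0.00000000e+00  0.00000000e+00  1.00000000e+00]]
top [[443.5273903198631, 0.0, 329.4389150423228], [0.0, 443.5273903198631, 251.95673646494913], [0.0, 0.0, 1.0]] [[ 1.68662665e-02 -9.99857725e-01  2.41475718e-04 -9.85275581e+01]
 [-9.91500166e-01 -1.67564457e-02 -1.29021864e-01  5.97022758e+02]
 [ 1.29007554e-01  1.93669394e-03 -9.91641720e-01  1.02004605e+03]
 [ 0.00000000e+00  0.00000000e+00  0.00000000e+00  1.00000000e+00]]
```

View pics/side0.png

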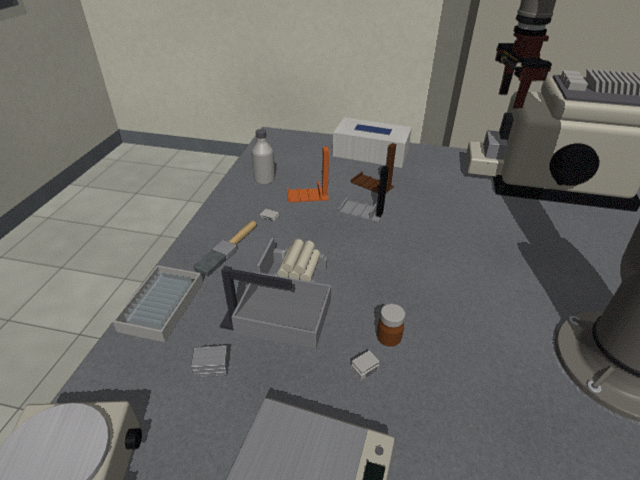

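View pics/top0.png

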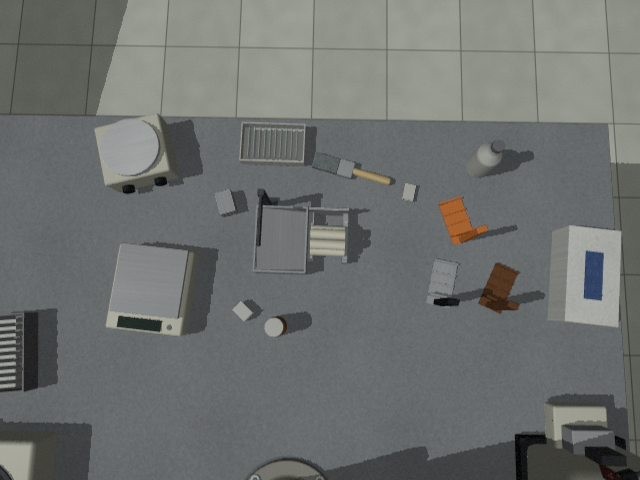

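The top view shows three scoop-like things: steel with a black handle (top 445,285 / side 380,190), orange (top 460,220 / side 325,175) and brown (top 500,288 / side 390,165). I choose the steel one with the black handle. The balance is the square pan at top (152,283); the round-topped machine at (132,148) is the stirrer. Next I'll take close crops.

```bash
python3 - <<'E'
import cv2
t=cv2.imread('pics/top0.png');s=cv2.imread('pics/side0.png')
def crop(im,x0,y0,w,h,f,n):
    c=cv2.resize(im[y0:y0+h,x0:x0+w],None,fx=f,fy=f,interpolation=cv2.INTER_CUBIC)
    for i in range(0,w,10):
        cv2.putText(c,str(x0+i),(i*f,8),0,.3,(0,0,255));cv2.line(c,(i*f,10),(i*f,14),(0,0,255))
    for i in range(0,h,10):
        cv2.putText(c,str(y0+i),(0,i*f+4),0,.3,(0,0,255))
    cv2.imwrite(n,c)
crop(t,415,245,75,70,8,'pics/c1.png')
crop(s,330,135,80,95,6,'pics/c2.png')
crop(t,240,180,120,100,6,'pics/c3.png')
crop(s,215,225,125,125,4,'pics/c4.png')
crop(t,95,235,110,105,5,'pics/c5.png')
E
```

```text
(no output)
```

View pics/c1.png

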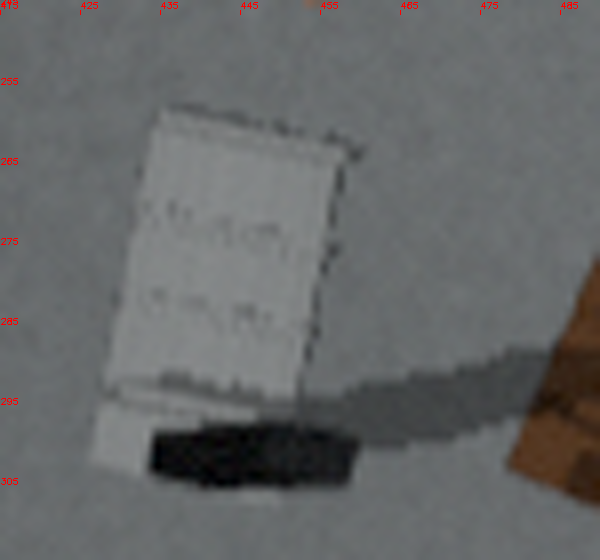

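View pics/c2.png

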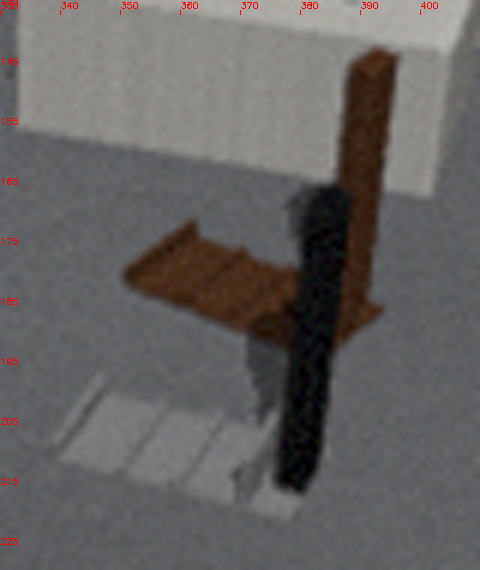

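View pics/c3.png

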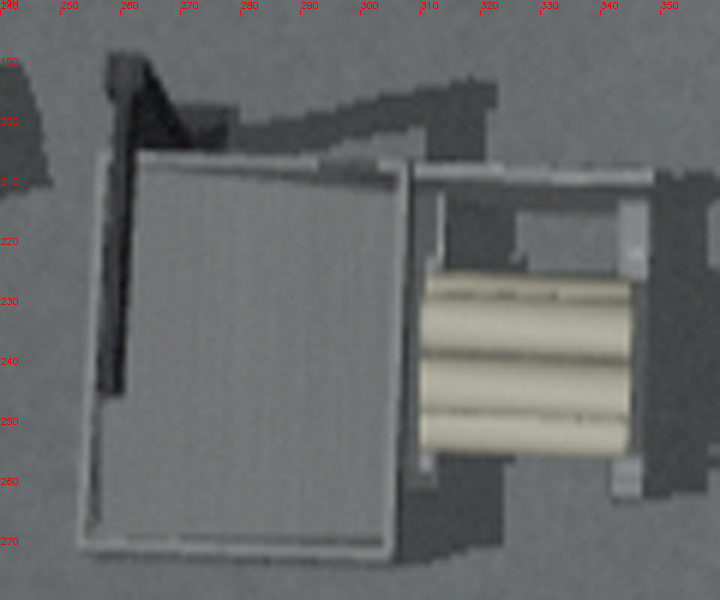

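View pics/c4.png

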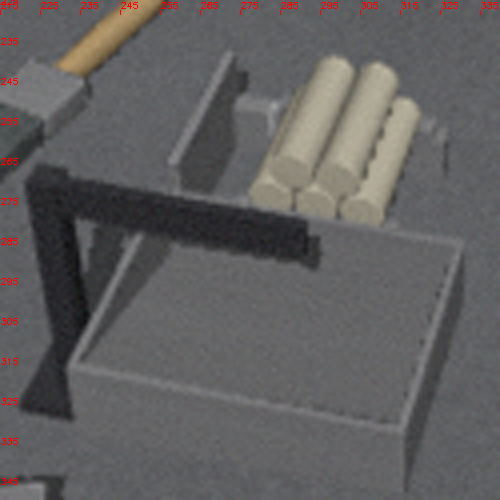

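View pics/c5.png

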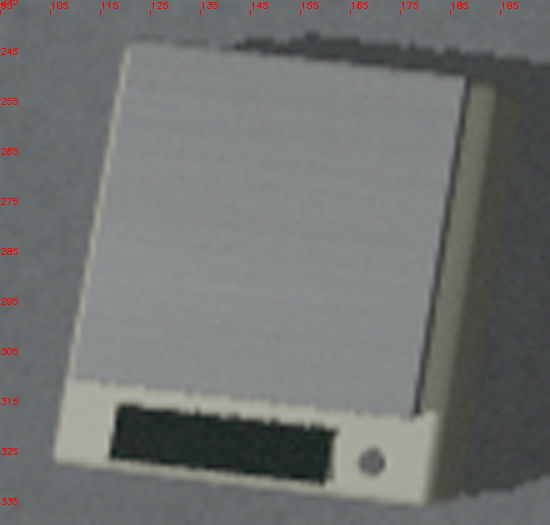

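```bash
cat > h.py <<'E'
import numpy as np,cv2,json,os
from scipy.optimize import least_squares
from scipy.spatial.transform import Rotation as R
cal='cal.json'
if not os.path.exists(cal):
    from plant import cams
    json.dump({n:[np.array(cams.capture(n)[k]).tolist() for k in('mtx','camera_from_world')] for n in('top','side')},open(cal,'w'))
C={n:(np.array(a),np.array(b)) for n,(a,b) in json.load(open(cal)).items()}
def proj(cam,P):
    K,T=C[cam];q=np.atleast_2d(P)@T[:3,:3].T+T[:3,3];q=q@K.T;return q[:,:2]/q[:,2:]
def place(p,P,z=0):
    c,s=np.cos(p[2]),np.sin(p[2]);P=np.atleast_2d(np.array(P,float))
    return np.c_[p[0]+c*P[:,0]-s*P[:,1],p[1]+s*P[:,0]+c*P[:,1],P[:,2]+z]
def fit(obs,p0):
    # obs: list (cam,(u,v),(x,y,z local, z over table))
    def f(p): return np.concatenate([proj(c,place(p,L))[0]-uv for c,uv,L in obs])
    s=least_squares(f,p0,loss='soft_l1',x_scale=[10,10,.1]);return s.x,f(s.x).reshape(-1,2).round(1)
E
python3 - <<'E'
from h import *
for n in C:
    T=C[n][1];print(n,-T[:3,:3].T@T[:3,3])
t=lambda o,f:(lambda x,y:(o[0]+x/f,o[1]+y/f))
a=t((415,245),8);b=t((330,135),6)
# scoop frame: pocket centre, z from underside
S=[('top',a(163,112),(45,29,11)),('top',a(362,152),(45,-29,11)),('top',a(90,467),(-65,29,2)),
   ('top',a(303,456),(-58,0,140)),('side',b(328,190),(-58,0,140)),('side',b(290,488),(-58,0,5)),
   ('side',b(100,375),(45,-29,11)),('side',b(58,450),(45,29,0)),('side',b(290,520),(-65,29,1))]
for sub in(S,[o for o in S if o[0]=='top'],[o for o in S if o[0]=='side']):
    p,e=fit(sub,[550,-350,0]);print('scoop',p,np.degrees(p[2]));print(e.tolist())
# station frame pile
c3=t((240,180),6);c4=t((215,225),4)
Q=[('top',c3(408,160),(80,50,45)),('top',c3(100,153),(80,175,45)),('top',c3(83,545),(-80,175,45)),('top',c3(392,552),(-80,50,45)),
 ('top',c3(125,395),(-30,147,140)),('top',c3(98,390),(-30,153,140)),
 ('side',c4(73,368),(80,175,45)),('side',c4(404,430),(-80,175,45)),('side',c4(462,243),(-80,50,45)),('side',c4(306,222),(-30,153,140)),('side',c4(306,262),(-30,153,120)),
 ]
for sub in(Q,[o for o in Q if o[0]=='top'],[o for o in Q if o[0]=='side']):
    p,e=fit(sub,[620,-100,0]);print('pile',p,np.degrees(p[2]));print(e.tolist())
c5=t((95,235),5)
B=[('top',c5(128,43),(80,80,62)),('top',c5(466,77),(80,-80,62)),('top',c5(415,417),(-80,-80,62)),('top',c5(70,380),(-80,80,62))]
p,e=fit(B,[550,300,0]);print('pan',p,np.degrees(p[2]));print(e.tolist())
E
```

```text
top [ 462.01631059  -90.48507766 1088.57299554]
side [436.86811469 587.5920089  664.8969782 ]
scoop [ 5.38925215e+02 -3.67783209e+02 -2.19245619e-01] -12.56184865122589
[[0.7, 0.0], [-0.9, 0.6], [-0.3, -0.3], [1.1, 0.2], [-0.1, 1.3], [0.9, -2.2], [0.1, -0.6], [-1.6, 1.4], [-0.4, 0.4]]
scoop [ 5.39212815e+02 -3.67315580e+02 -2.17584292e-01] -12.466661592856727
[[0.4, -0.1], [-1.2, 0.4], [-0.5, -0.4], [0.9, 0.0]]
scoop [ 5.38676938e+02 -3.69451905e+02 -2.22911086e-01] -12.771864435097491
[[0.1, 1.1], [1.0, -2.5], [0.3, -0.9], [-1.4, 1.1], [-0.3, 0.1]]
pile [ 6.26019144e+02 -8.47804151e+01 -6.77996088e-03] -0.38846314370407636
[[0.1, 0.1], [-0.5, 0.1], [-0.7, 1.1], [0.8, 1.2], [-1.2, -0.4], [0.5, 0.4], [-1.8, -0.3], [0.3, 0.0], [0.2, -1.4], [-0.6, 0.5], [-0.2, -1.2]]
pile [ 6.27060772e+02 -8.51514985e+01 -6.17824513e-03] -0.3539873708913035
[[0.3, -0.3], [-0.4, -0.3], [-0.5, 0.7], [0.9, 0.8], [-1.0, -0.8], [0.7, -0.0]]
pile [ 6.24743922e+02 -8.41566924e+01 -9.82910064e-03] -0.5631659833348617
[[-1.5, -0.1], [0.6, 0.5], [0.6, -1.0], [-0.3, 0.9], [0.1, -0.8]]
pan [ 5.21946779e+02  3.28031622e+02 -8.86147869e-02] -5.077253289909063
[[-0.1, -0.7], [0.0, -0.4], [0.0, 0.5], [-0.0, 0.5]]
```

```bash
python3 -m handwheel '[0,0,5.1,24.4,24.4,0,1,0,0,5.1,24.4,24.4,0,1,0,0,5.1,24.4,24.4,0,1,0,0,5.1,24.4,24.4,0,1,0,0,5.1,24.4,24.4,0,1]' && python3 -m handwheel '[0,0,5.1,24.4,24.4,0,1,0,0,5.1,24.4,24.4,0,1,0,0,5.1,24.4,24.4,0,1,0,0,5.1,24.4,24.4,0,1,0,0,5.1,24.4,24.4,0,1]' && python3 -m handwheel '[0,0,5.1,24.4,24.4,0,1,0,0,5.1,24.4,24.4,0,1,0,0,0,0,0,0,1,0,0,0,0,0,0,1]'
```

```text
time: 0.8
tcp_pos: [311.8, -524.9, 222.8]
tool_rot: [3.141, 0.0, 0.732]
force: [0.8, -0.8, 0.0]
finger_gap: 87.9
time: 1.3
tcp_pos: [433.8, -403.0, 222.8]
tool_rot: [3.141, 0.0, 1.177]
force: [0.1, -0.3, -0.4]
finger_gap: 87.8
time: 1.7
tcp_pos: [482.1, -354.7, 222.6]
tool_rot: [-3.141, 0.0, 1.353]
force: [-0.2, -0.6, -0.8]
finger_gap: 87.8
```

```bash
cat > st.py <<'E'
from plant import r
from h import *
def st():
    s=r.sense();M=R.from_euler('xyz',s['tool_rot']).as_matrix()
    print('t',round(s['time'],2),'tcp',np.round(s['tcp_pos'],1),'zaxis',np.round(M[:,2],4),'jawdir deg',round(np.degrees(np.arctan2(M[1,1],M[0,1])),2),'F',np.round(s['force'],1),'gap',round(s['finger_gap'],1))
    return s
def crop(im,x0,y0,w,h,f,n):
    c=cv2.resize(im[y0:y0+h,x0:x0+w],None,fx=f,fy=f,interpolation=cv2.INTER_CUBIC)
    for i in range(0,w,10):
        cv2.putText(c,str(x0+i),(i*f,8),0,.3,(0,0,255));cv2.line(c,(i*f,10),(i*f,14),(0,0,255))
    for i in range(0,h,10): cv2.putText(c,str(y0+i),(0,i*f+4),0,.3,(0,0,255))
    cv2.imwrite(n,c)
def lines(im,cam,p,segs,col):
    for a,b in segs:
        q=proj(cam,place(p,[a,b]))
        cv2.line(im,*[tuple(int(v*16) for v in w) for w in q],col,1,cv2.LINE_AA,4)
def box(x0,x1,y0,y1,z0,z1):
    import itertools
    c=list(itertools.product((x0,x1),(y0,y1),(z0,z1)))
    return [(a,b) for a in c for b in c if a<b and sum(i!=j for i,j in zip(a,b))==1]
SC=box(-65,45,-29,29,0,3)+box(41,45,-29,29,3,11)+box(-45,-41,-29,29,3,27)+box(-65,-51,-12,12,3,140)
SN=box(-80,80,50,175,0,45)+box(-30,95,147,153,120,140)+box(-50,70,35.5,37,0,30)+box(-50,70,-37,-35.5,0,30)
E
python3 -c "from st import *;st()"
```

```text
t 1.7 tcp [ 482.1 -354.7  222.6] zaxis [-2.e-04 -0.e+00 -1.e+00] jawdir deg -12.49 F [-0.2 -0.6 -0.8] gap 87.8
```

```bash
python3 -m handwheel '[0,0,0,0,0,-26,1,0,0,0,0,0,-26,1,0,0,0,0,0,-10,1,0,0,0,0,0,0,1]'; python3 - <<'E'
from st import *
from plant import cams
st()
for n,o in(('top',(395,235,100,90,6)),('side',(320,110,110,120,5))):
    im=cams.capture(n)['frame'].copy()
    lines(im,n,(538.9,-367.8,-.219),SC,(0,255,0));crop(im,*o,f'pics/a_{n}.png')
    im=cv2.imread(f'pics/{n}0.png');lines(im,n,(626,-84.8,-.0068),SN,(0,255,0))
    crop(im,*((235,175,130,105,5) if n=='top' else (210,220,130,130,4)),f'pics/b_{n}.png')
E
```

```text
time: 2.1
tcp_pos: [480.0, -355.9, 159.3]
tool_rot: [-3.138, -0.001, 1.35]
force: [-0.4, 0.5, -0.3]
finger_gap: 87.9
t 2.1 tcp [ 480.  -355.9  159.3] zaxis [-0.003   0.0012 -1.    ] jawdir deg -12.67 F [-0.4  0.5 -0.3] gap 87.9
```

View pics/a_top.png

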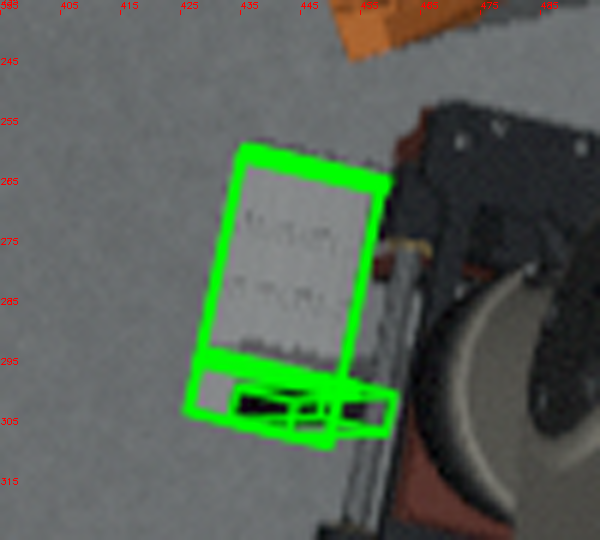

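View pics/a_side.png

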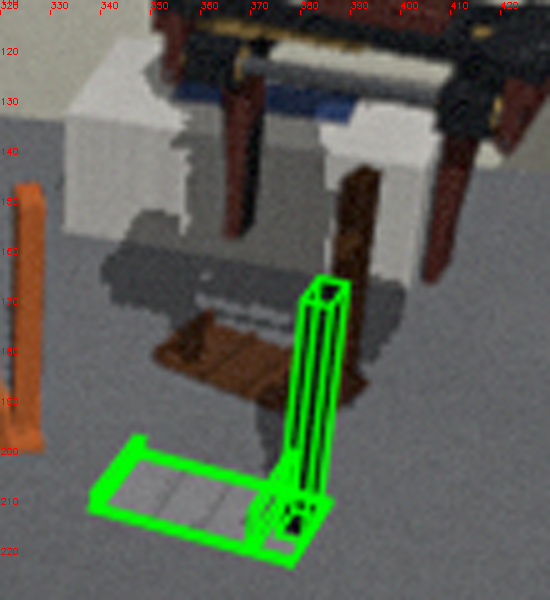

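View pics/b_top.png

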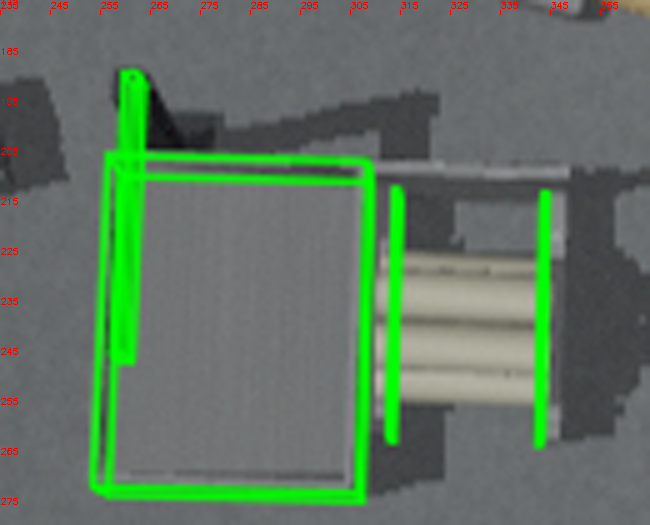

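View pics/b_side.png

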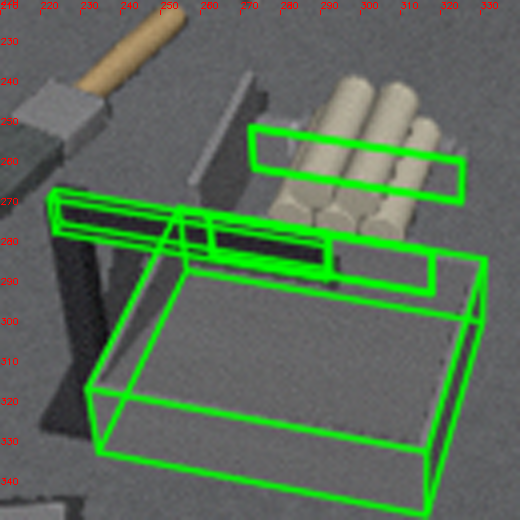

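```bash
python3 - <<'E'
from h import *
t=lambda o,f:(lambda x,y:(o[0]+(x+.5)/f-.5,o[1]+(y+.5)/f-.5))
a=t((415,245),8);b=t((330,135),6)
S=[('top',a(163,112),(45,29,11)),('top',a(362,152),(45,-29,11)),('top',a(90,467),(-65,29,2)),
   ('top',a(303,456),(-58,0,140)),('side',b(328,190),(-58,0,140)),('side',b(290,488),(-58,0,5)),
   ('side',b(100,375),(45,-29,11)),('side',b(58,450),(45,29,0)),('side',b(290,520),(-65,29,1))]
c3=t((240,180),6);c4=t((215,225),4)
Q=[('top',c3(408,160),(80,50,45)),('top',c3(100,153),(80,175,45)),('top',c3(83,545),(-80,175,45)),('top',c3(392,552),(-80,50,45)),
 ('top',c3(125,395),(-30,147,140)),('top',c3(98,390),(-30,153,140)),
 ('side',c4(73,368),(80,175,45)),('side',c4(404,430),(-80,175,45)),('side',c4(462,243),(-80,50,45)),('side',c4(306,222),(-30,153,140)),('side',c4(306,262),(-30,153,120)),
 # upper bar ends (top of bar line z=75 -> end edges), groove between bars: x=0 at z~63
 ('top',c3(630,360),(0,-41,70)),('top',c3(422,352),(0,41,70)),
 ('side',c4(296,170),(12,41,63)),('side',c4(340,178),(-12,41,63)),('side',c4(270,193),(24,41,42)),('side',c4(318,200),(0,41,42)),('side',c4(362,210),(-24,41,42))]
for nm,L,p0 in(('scoop',S,[550,-350,0]),('pile',Q,[620,-100,0]),('bars',Q[11:],[620,-90,0])):
  for sub in(L,[o for o in L if o[0]=='top'],[o for o in L if o[0]=='side']):
    p,e=fit(sub,p0);print(nm,p.round(1),np.degrees(p[2]).round(2));print(e.tolist())
c5=t((95,235),5)
B=[('top',c5(128,43),(80,80,62)),('top',c5(466,77),(80,-80,62)),('top',c5(415,417),(-80,-80,62)),('top',c5(70,380),(-80,80,62))]
p,e=fit(B,[550,300,0]);print('pan',p,np.degrees(p[2]))
E
```

```text
scoop [ 5.400e+02 -3.673e+02 -2.000e-01] -12.56
[[0.9, 0.0], [-0.7, 0.6], [-0.1, -0.3], [1.3, 0.1], [-0.1, 1.8], [0.9, -1.7], [0.1, -0.1], [-1.6, 1.9], [-0.4, 0.9]]
scoop [ 5.402e+02 -3.663e+02 -2.000e-01] -12.44
[[0.4, -0.0], [-1.2, 0.4], [-0.4, -0.3], [0.9, -0.0]]
scoop [ 5.40e+02 -3.71e+02 -2.00e-01] -12.69
[[0.0, 1.1], [1.0, -2.5], [0.3, -0.8], [-1.3, 1.1], [-0.3, 0.0]]
pile [625.1 -85.   -0. ] -0.9
[[0.9, 0.8], [0.3, 0.3], [-0.5, 1.2], [1.0, 1.8], [-0.8, -0.1], [0.9, 0.6], [-1.6, -0.4], [0.2, 0.6], [0.7, -0.8], [-0.5, 0.8], [-0.1, -0.8], [1.2, -0.1], [0.6, 0.1], [-1.1, 0.2], [-0.7, 0.2], [0.1, 1.1], [-0.6, 1.3], [-0.3, 0.8]]
pile [626.2 -83.7  -0. ] -0.92
[[0.4, 0.3], [-0.2, -0.2], [-1.0, 0.7], [0.4, 1.3], [-1.4, -0.7], [0.4, 0.1], [0.7, -0.6], [0.1, -0.4]]
pile [624.5 -86.1  -0. ] -1.01
[[-1.2, -0.8], [0.5, 0.2], [1.1, -1.1], [-0.1, 0.5], [0.2, -1.2], [-0.7, -0.1], [-0.3, -0.1], [0.5, 0.8], [-0.2, 1.0], [0.1, 0.5]]
bars [624.6 -85.8  -0. ] -0.79
[[1.6, 0.1], [1.0, 0.3], [-0.8, -0.0], [-0.3, -0.1], [0.5, 0.9], [-0.3, 1.1], [0.1, 0.5]]
bars [625.  -82.9  -0. ] -1.26
[[0.3, 0.0], [-0.3, -0.0]]
bars [624.1 -87.3  -0. ] -1.64
[[-0.6, -0.5], [-0.2, -0.5], [0.7, 0.3], [-0.1, 0.6], [0.2, 0.1]]
pan [ 5.22854205e+02  3.29021267e+02 -8.85361770e-02] -5.072749278834979
```

```bash
python3 -m handwheel '[0,0,0,0,0,0,1]'; python3 -c "from st import *;st()"
```

```text
time: 2.3
tcp_pos: [482.4, -356.0, 162.0]
tool_rot: [3.14, 0.001, 1.351]
force: [0.1, 0.0, 0.1]
finger_gap: 87.9
t 2.3 tcp [ 482.4 -356.   162. ] zaxis [ 0.0018 -0.0013 -1.    ] jawdir deg -12.58 F [0.1 0.  0.1] gap 87.9
```

```bash
python3 -m handwheel '[0,0,0,0.5,0.5,-20,1,0,0,0,0.5,0.5,-20,1,0,0,0,0,0,-15,1,0,0,0,0,0,-9,1,0,0,0,0,0,0,1]';  python3 -m handwheel '[0,0,0,0,0,0,0,0,0,0,0,0,0,0,0,0,0,0,0,0,0,0,0,0,0,0,0,0,0,0,0,0,0,0,0]' 30;python3 -m handwheel '[0,0,0,0,0,0,0,0,0,0,0,0,0,0,0,0,0,0,0,0,0]' 50; python3 -c "from st import *;st()"
```

```text
time: 2.8
tcp_pos: [482.3, -354.0, 95.9]
tool_rot: [-3.14, -0.001, 1.352]
force: [-0.7, 0.1, 0.8]
finger_gap: 87.6
time: 3.3
tcp_pos: [482.9, -354.3, 97.0]
tool_rot: [3.141, 0.0, 1.352]
force: [0.3, 0.7, 0.6]
finger_gap: 51.1
time: 3.6
tcp_pos: [482.8, -354.2, 96.6]
tool_rot: [-3.142, -0.0, 1.352]
force: [1.0, 0.1, 1.0]
finger_gap: 27.5
t 3.6 tcp [ 482.8 -354.2   96.6] zaxis [-1.e-04  1.e-04 -1.e+00] jawdir deg -12.54 F [1.  0.1 1. ] gap 27.5
```

```bash
python3 -m handwheel '[0,0,0,0,0,0,0,0,0,0,0,0,0,0,0,0,0,0,0,0,0,0,0,0,0,0,0,0,0,0,0,0,0,0,0]' 50;python3 -m handwheel '[0,0,0,0,0,4,0,0,0,0,0,0,4,0,0,0,0,0,0,4,0,0,0,0,0,0,0,0]' ; python3 - <<'E'
from st import *
from plant import cams
st()
im=cams.capture('side')['frame'];crop(im,320,110,110,120,5,'pics/g.png');st()
E
```

```text
time: 4.1
tcp_pos: [482.9, -354.3, 96.7]
tool_rot: [3.141, 0.0, 1.352]
force: [0.3, -0.3, -0.0]
finger_gap: 13.9
time: 4.5
tcp_pos: [483.1, -354.4, 109.4]
tool_rot: [3.141, 0.0, 1.352]
force: [1.2, -0.3, -1.5]
finger_gap: 14.0
t 4.5 tcp [ 483.1 -354.4  109.4] zaxis [ 9.e-04 -6.e-04 -1.e+00] jawdir deg -12.55 F [ 1.2 -0.3 -1.5] gap 14.0
t 4.55 tcp [ 483.  -354.3  109.1] zaxis [ 5.e-04 -4.e-04 -1.e+00] jawdir deg -12.54 F [-0.2 -0.  -1.8] gap 13.6
```

View pics/g.png

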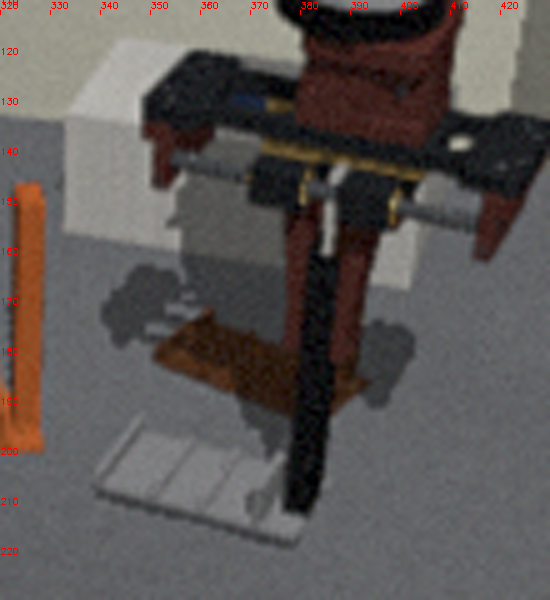

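```bash
python3 -m handwheel '[0,0,0.9,-3,12,2,0,0,0,0.9,-3,25,0,0,0,0,0.9,-3,25,0,0,0,0,0.9,-3,25,0,0,0,0,0.9,-3,25,0,0]';python3 -m handwheel '[0,0,1,-3,25,0,0,0,0,1,-3,25,0,0,0,0,1,-3,25,0,0,0,0,1,-2,25,0,0,0,0,1,-2,25,0,0]' ; python3 -m handwheel '[0,0,1,-2,25,0,0,0,0,1.1,-1,10,0,0,0,0,0,0,0,0,0,0,0,0,0,0,0,0]'; python3 - <<'E'
from st import *
from plant import cams
im=cams.capture('side')['frame'];cv2.imwrite('pics/s1.png',im);
crop(im,200,130,220,150,3,'pics/g2s.png')
im=cams.capture('top')['frame'];cv2.imwrite('pics/t1.png',im);crop(im,240,180,120,130,5,'pics/g2t.png')
st()
E
```

```text
time: 5.05
tcp_pos: [467.2, -240.2, 110.7]
tool_rot: [-3.141, -0.0, 1.432]
force: [-0.1, 0.0, -2.6]
finger_gap: 13.6
time: 5.55
tcp_pos: [453.9, -115.5, 110.7]
tool_rot: [-3.141, 0.0, 1.52]
force: [1.4, 0.2, -1.9]
finger_gap: 13.8
time: 5.95
tcp_pos: [451.7, -83.1, 110.7]
tool_rot: [3.142, 0.001, 1.554]
force: [-0.0, -0.6, -1.8]
finger_gap: 13.9
t 6.05 tcp [451.8 -83.6 110.6] zaxis [-1.e-04 -5.e-04 -1.e+00] jawdir deg -1.06 F [ 0.8  1.  -1.5] gap 14.0
```

View pics/g2s.png

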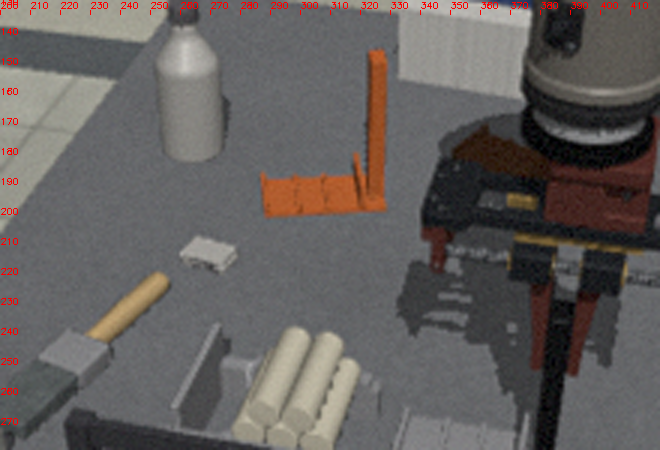

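View pics/g2t.png

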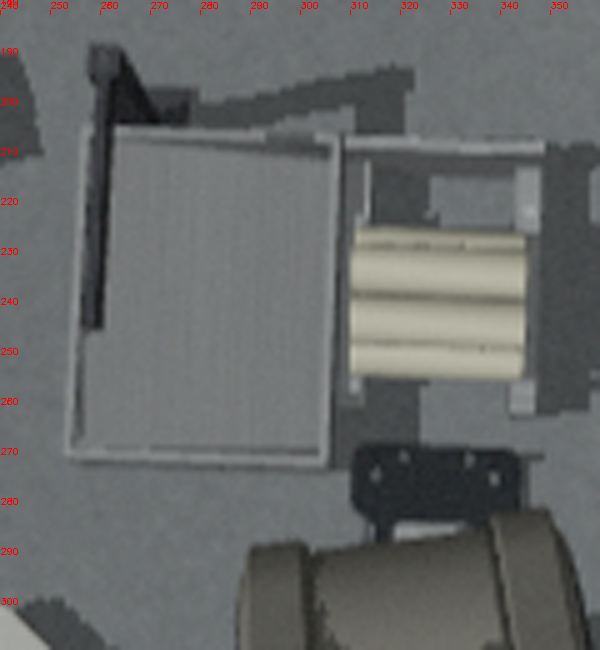

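```bash
python3 - <<'E'
from st import *
im=cv2.imread('pics/s1.png');crop(im,250,225,140,110,5,'pics/g3.png')
y=np.radians(-1.06);p=(451.8+58*np.cos(y),-83.3+58*np.sin(y),y)
SC2=[((a[0],a[1],a[2]+14),(b[0],b[1],b[2]+14)) for a,b in SC]
im=cv2.resize(im[225:335,250:390],None,fx=5,fy=5,interpolation=cv2.INTER_CUBIC)
for a,b in SC2+box(-115,5,-0,0,0,0)*0:
    q=(proj('side',place(p,[a,b]))-[250,225]+.5)*5
    cv2.line(im,tuple(q[0].astype(int)),tuple(q[1].astype(int)),(0,255,0),1)
for a,b in box(-50,70,35.5,37,0,30)+box(-50,70,-37,-35.5,0,30):
    q=(proj('side',place((625,-85,-.0157),[a,b]))-[250,225]+.5)*5
    cv2.line(im,tuple(q[0].astype(int)),tuple(q[1].astype(int)),(0,0,255),1)
cv2.imwrite('pics/g4.png',im)
E
```

```text
(no output)
```

View pics/g3.png

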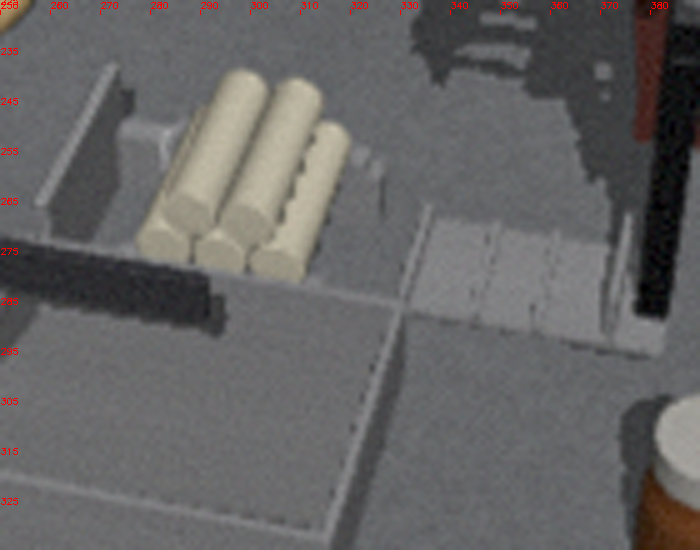

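View pics/g4.png

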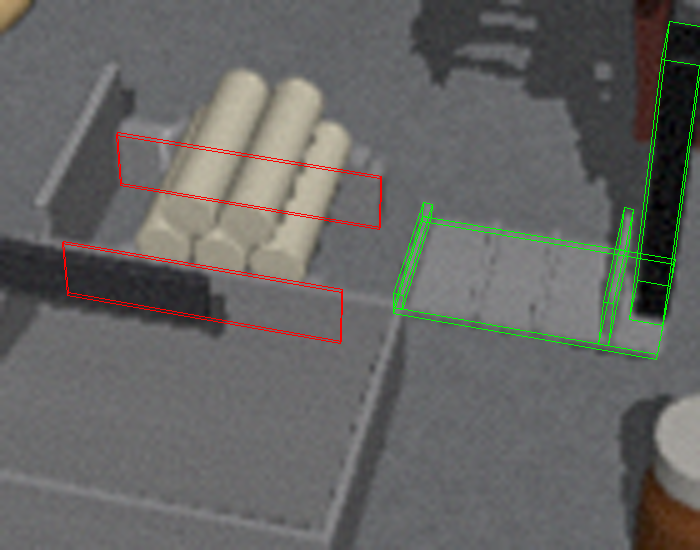

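```bash
python3 -m handwheel '[0,0,0.1,3,0.4,-4,0,0,0,0,8,0,-3,0,0,0,0,10,0,0,0,0,0,0,10,0,0,0,0,0,0,10,0,0,0]';python3 -m handwheel '[0,0,0,10,-0.2,0,0,0,0,0,10,-0.2,0,0,0,0,0,10,-0.2,0,0,0,0,0,8,-0.2,0,0,0,0,0,4,0,0,0]' ; python3 - <<'E'
from st import *
from plant import cams
im=cams.capture('side')['frame'];cv2.imwrite('pics/s2.png',im);
crop(im,250,225,140,110,5,'pics/g5.png')
st()
E
```

```text
time: 6.55
tcp_pos: [494.2, -81.8, 103.7]
tool_rot: [3.141, -0.0, 1.556]
force: [1.1, -0.3, -2.5]
finger_gap: 13.7
time: 7.05
tcp_pos: [535.8, -82.5, 103.7]
tool_rot: [3.141, -0.0, 1.556]
force: [-0.1, 0.4, -1.9]
finger_gap: 13.6
t 7.1 tcp [536.  -82.5 103.7] zaxis [ 8.e-04  3.e-04 -1.e+00] jawdir deg -0.84 F [-0.6  1.2 -2. ] gap 13.7
```

View pics/g5.png

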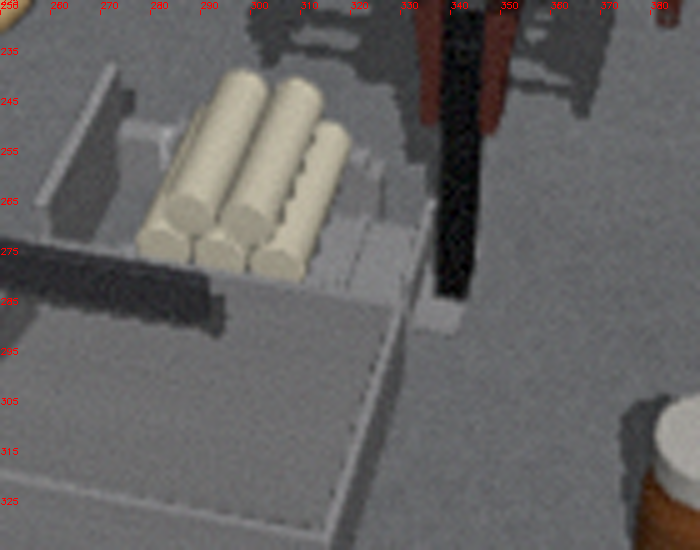

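```bash
python3 -m handwheel '[0,0,0,6,-0.3,0,0,0,0,0,8,-0.3,0,0,0,0,0,8,-0.3,0,0,0,0,0,6,-0.2,0,0,0,0,0,3,0,0,0]';python3 -m handwheel '[0,0,0,0,0,0,0,0,0,0,0,0,0,0]' ; python3 - <<'E'
from st import *
from plant import cams
im=cams.capture('side')['frame'];cv2.imwrite('pics/s3.png',im);
s=st();y=np.radians(-.9)
p=(s['tcp_pos'][0]+58*np.cos(y),s['tcp_pos'][1]+58*np.sin(y),y);print(p)
im=cv2.resize(im[225:335,250:390],None,fx=5,fy=5,interpolation=cv2.INTER_CUBIC)
for a,b in SC:
    q=(proj('side',place(p,[a,b],7))-[250,225]+.5)*5
    cv2.line(im,tuple(q[0].astype(int)),tuple(q[1].astype(int)),(0,255,0),1)
cv2.imwrite('pics/g6.png',im)
im=cams.capture('top')['frame'];crop(im,260,180,110,110,5,'pics/g7.png')
E
```

```text
time: 7.6
tcp_pos: [566.6, -83.7, 103.7]
tool_rot: [3.141, -0.0, 1.556]
force: [-0.1, 0.5, -1.9]
finger_gap: 13.6
time: 7.8
tcp_pos: [565.5, -83.6, 103.5]
tool_rot: [-3.141, -0.0, 1.556]
force: [-0.3, 0.1, -1.7]
finger_gap: 13.7
t 7.85 tcp [565.5 -83.7 103.6] zaxis [-5.e-04 -0.e+00 -1.e+00] jawdir deg -0.84 F [ 0.2  1.  -1.4] gap 14.1
(np.float64(623.4666632265255), np.float64(-84.63467888704044), np.float64(-0.015707963267948967))
```

View pics/g6.png

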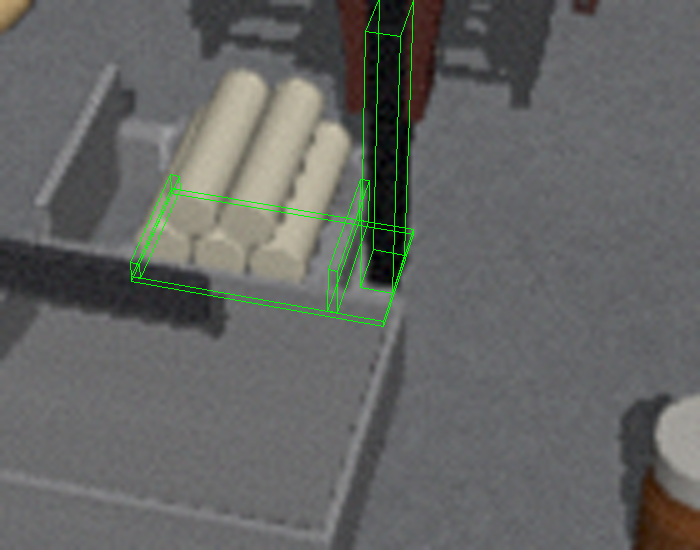

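View pics/g7.png

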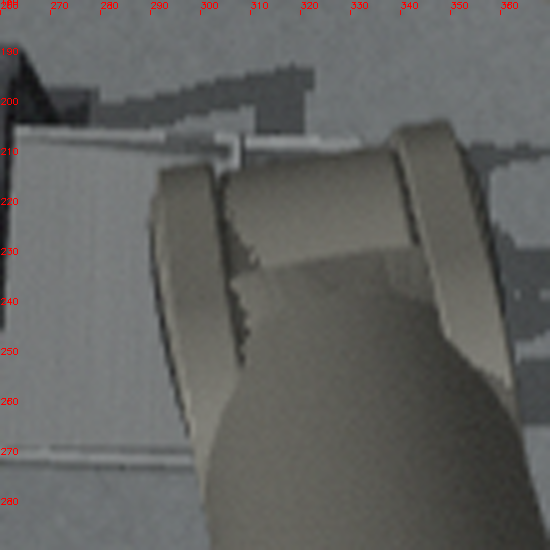

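```bash
python3 -m handwheel '[0,0,0,1,0,4,0,0,0,0,0,0,5,0,0,0,0,0,0,5,0,0,0,0,0,0,3,0,0,0,0,0,0,2,0]';python3 -m handwheel '[0,0,0,0,0,2,0,0,0,0,0,0,2,0,0,0,0,0,0,2,0,0,0,0,0,0,2,0,0,0,0,0,0,2,0]' 60 ;python3 -m handwheel '[0,0,0,0,0,3,0,0,0,0,0,0,4,0,0,0,0,0,0,5,0,0,0,0,0,0,5,0,0,0,0,0,0,3,0]'; python3 - <<'E'
from st import *
from plant import cams
im=cams.capture('side')['frame'];cv2.imwrite('pics/s4.png',im);crop(im,250,185,140,130,5,'pics/g8.png')
st()
E
```

```text
time: 8.4
tcp_pos: [567.0, -83.7, 123.3]
tool_rot: [3.141, 0.0, 1.556]
force: [0.4, -0.5, -2.8]
finger_gap: 13.9
time: 8.9
tcp_pos: [566.7, -83.7, 132.7]
tool_rot: [-3.141, -0.0, 1.556]
force: [0.6, -0.6, -3.3]
finger_gap: 14.1
time: 9.4
tcp_pos: [567.1, -83.7, 153.4]
tool_rot: [3.141, 0.0, 1.556]
force: [0.8, -0.6, -3.4]
finger_gap: 13.5
t 9.45 tcp [567.3 -83.7 153.7] zaxis [ 1.3e-03 -2.0e-04 -1.0e+00] jawdir deg -0.84 F [ 0.4  0.3 -3. ] gap 13.8
```

View pics/g8.png

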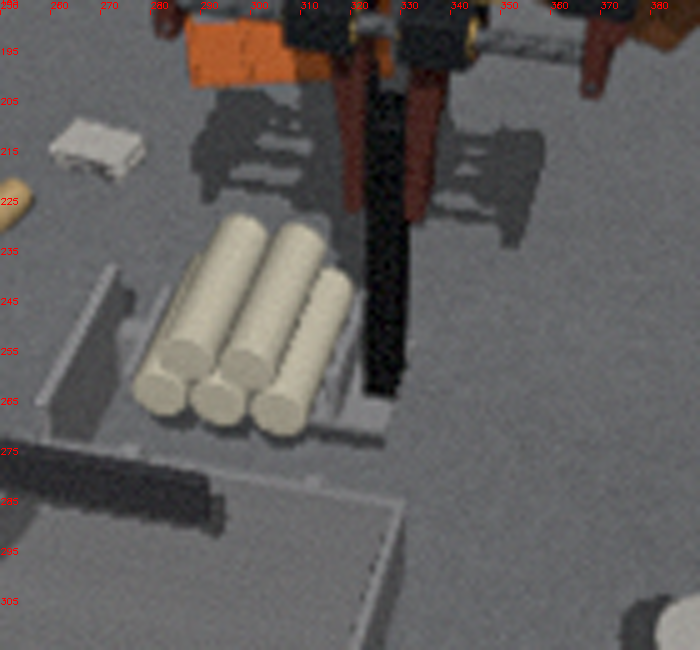

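```bash
python3 -m handwheel '[0,0,0,0,0,4,0,0,0,0,0,0,7,0,0,0,0,0,0,8,0,0,0,0,0,0,7,0,0,0,0,0,0,4,0]';python3 -m handwheel '[0,0,0,0,0,0,0,0,0,0,0,3,0,0,0,0,0,0,7,0,0,0,0,0,0,10,0,0,0,0,0,0,10,0,0]' ;python3 -m handwheel '[0,0,0,0,10,0,0,0,0,0,0,10,0,0,0,0,0,0,10,0,0,0,0,0,0,8,0,0,0,0,0,0,4,0,0]'; python3 - <<'E'
from st import *
from plant import cams
im=cams.capture('side')['frame'];cv2.imwrite('pics/s5.png',im);crop(im,220,165,150,150,4,'pics/g9.png')
st()
im=cams.capture('top')['frame'];crop(im,240,170,110,110,5,'pics/g10.png')
E
```

```text
time: 9.95
tcp_pos: [567.3, -83.7, 183.8]
tool_rot: [3.14, 0.0, 1.556]
force: [1.3, -0.7, -3.7]
finger_gap: 14.1
time: 10.45
tcp_pos: [566.6, -52.3, 182.4]
tool_rot: [-3.141, -0.0, 1.557]
force: [-0.2, 0.3, -3.1]
finger_gap: 13.7
time: 10.95
tcp_pos: [566.8, -10.4, 182.7]
tool_rot: [3.141, -0.0, 1.557]
force: [-0.8, 0.7, -3.2]
finger_gap: 13.7
t 11.0 tcp [566.8 -10.1 182.7] zaxis [ 1.e-04  6.e-04 -1.e+00] jawdir deg -0.75 F [-0.3  0.8 -2.8] gap 13.8
```

View pics/g9.png

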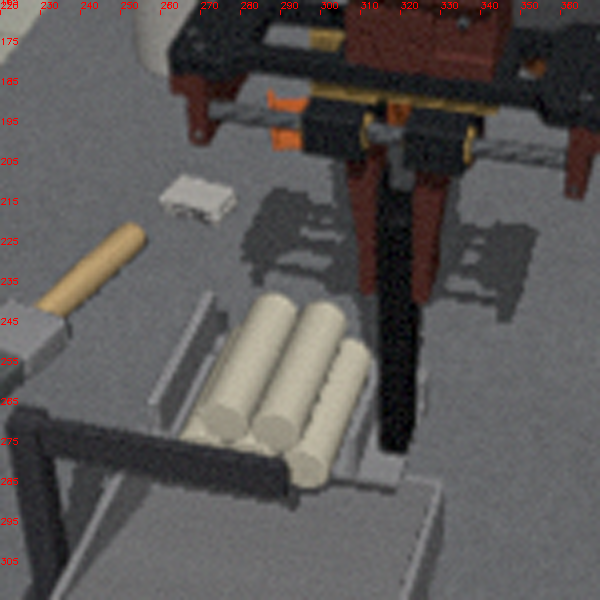

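View pics/g10.png

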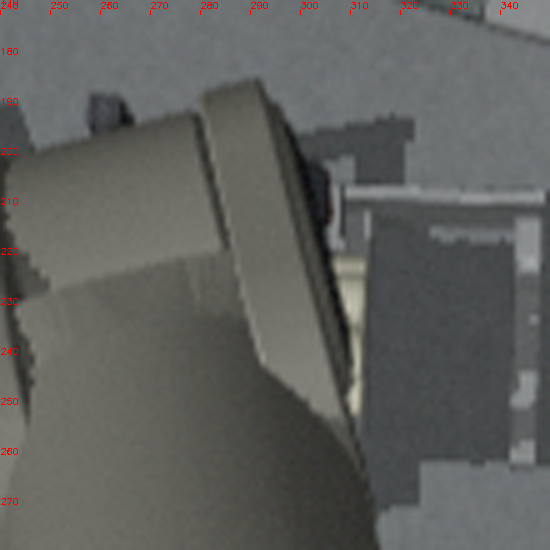

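```bash
python3 -m handwheel '[0,0,0,0.4,4,0.5,0,0,0,0,0.4,6,0,0,0,0,0,0.2,6,0,0,0,0,0,0.2,5,0,0,0,0,0,0.1,4,0,0]';for i in 1; do python3 -m handwheel '[0,0,0,0,3,0,0,0,0,0,0,3,0,0,0,0,0,0,3,0,0,0,0,0,0,3,0,0,0,0,0,0,3,0,0]';done; python3 - <<'E'
from st import *
from plant import cams
im=cams.capture('side')['frame'];crop(im,220,185,150,150,4,'pics/g11.png')
st()
E
```

```text
time: 11.55
tcp_pos: [568.1, 14.0, 183.2]
tool_rot: [3.142, -0.0, 1.557]
force: [0.9, 0.9, -3.7]
finger_gap: 13.6
time: 12.05
tcp_pos: [568.1, 28.2, 183.1]
tool_rot: [-3.142, 0.0, 1.556]
force: [0.5, -0.1, -3.9]
finger_gap: 13.7
t 12.1 tcp [568.1  29.  183.2] zaxis [ 1.e-04  2.e-04 -1.e+00] jawdir deg -0.82 F [-0.7 -0.1 -3.7] gap 13.7
```

View pics/g11.png

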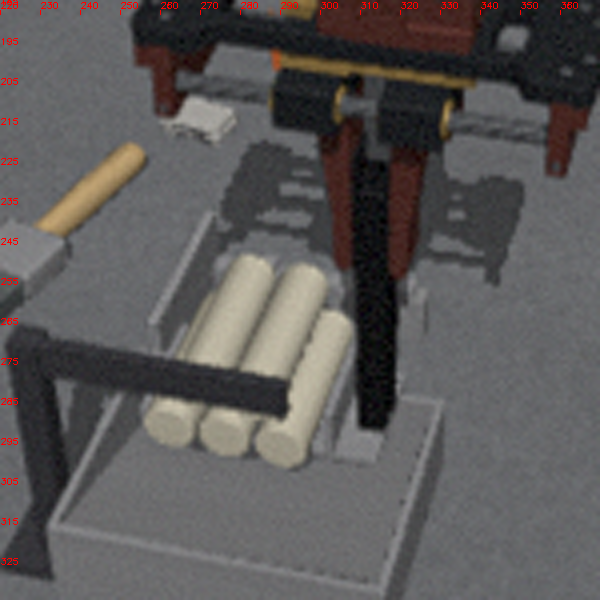

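```bash
python3 -m handwheel '[0,0,0,0,3,0,0,0,0,0,0,3,0,0,0,0,0,0,3,0,0,0,0,0,0,3,0,0,0,0,0,0,3,0,0]'; python3 -m handwheel '[0,0,0,0.2,3,0,0,0,0,0,0,3,0,0,0,0,0,0,3,0,0,0,0,0,0,3,0,0,0,0,0,0,3,0,0]'; python3 - <<'E'
from st import *
from plant import cams
im=cams.capture('side')['frame'];crop(im,220,185,150,150,4,'pics/g12.png')
st()
E
```

```text
time: 12.6
tcp_pos: [568.1, 43.6, 183.1]
tool_rot: [-3.142, -0.0, 1.556]
force: [-0.8, -0.8, -3.6]
finger_gap: 13.5
time: 13.1
tcp_pos: [568.3, 58.5, 183.1]
tool_rot: [-3.142, 0.0, 1.556]
force: [0.4, -0.4, -3.9]
finger_gap: 13.5
t 13.15 tcp [568.3  59.2 183.2] zaxis [ 1.e-04  5.e-04 -1.e+00] jawdir deg -0.8 F [-0.6 -0.2 -3.3] gap 13.7
```

View pics/g12.png

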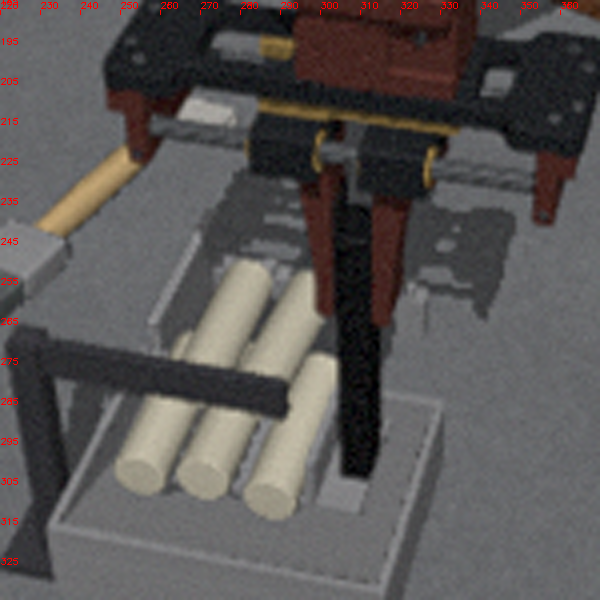

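```bash
python3 -m handwheel '[0,0,0,0,3,0,0,0,0,0,0,3,0,0,0,0,0,0,3,0,0,0,0,0,0,3,0,0,0,0,0,0,3,0,0]'; python3 -m handwheel '[0,0,0,0.2,3,0,0,0,0,0,0,3,0,0,0,0,0,0,3,0,0,0,0,0,0,3,0,0,0,0,0,0,3,0,0]'; python3 - <<'E'
from st import *
from plant import cams
im=cams.capture('side')['frame'];crop(im,200,185,150,150,4,'pics/g13.png')
st()
E
```

```text
time: 13.65
tcp_pos: [568.2, 73.5, 183.1]
tool_rot: [-3.141, 0.0, 1.556]
force: [0.1, -0.0, -3.7]
finger_gap: 13.9
time: 14.15
tcp_pos: [568.2, 88.4, 182.9]
tool_rot: [-3.141, 0.0, 1.556]
force: [-1.1, -0.8, -6.6]
finger_gap: 13.7
t 14.2 tcp [568.2  89.2 183. ] zaxis [-5.e-04  4.e-04 -1.e+00] jawdir deg -0.8 F [ 0.2  0.4 -3.9] gap 14.0
```

View pics/g13.png

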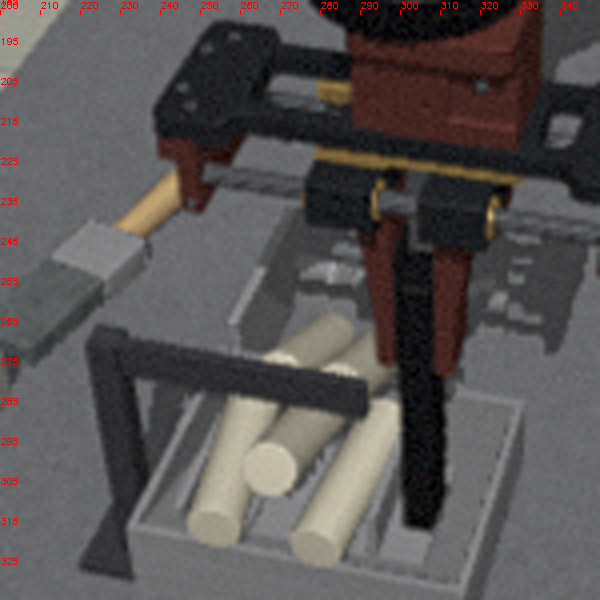

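```bash
python3 - <<'E'
from st import *
from plant import cams
im=cams.capture('side')['frame'];crop(im,200,215,150,150,5,'pics/g14.png')
st()
im=cams.capture('top')['frame'];crop(im,240,170,110,110,5,'pics/g15.png')
E
```

```text
t 14.25 tcp [568.4  89.1 183.2] zaxis [ 1.e-04  6.e-04 -1.e+00] jawdir deg -0.79 F [ 0.3 -0.1 -2.4] gap 13.7
```

View pics/g14.png

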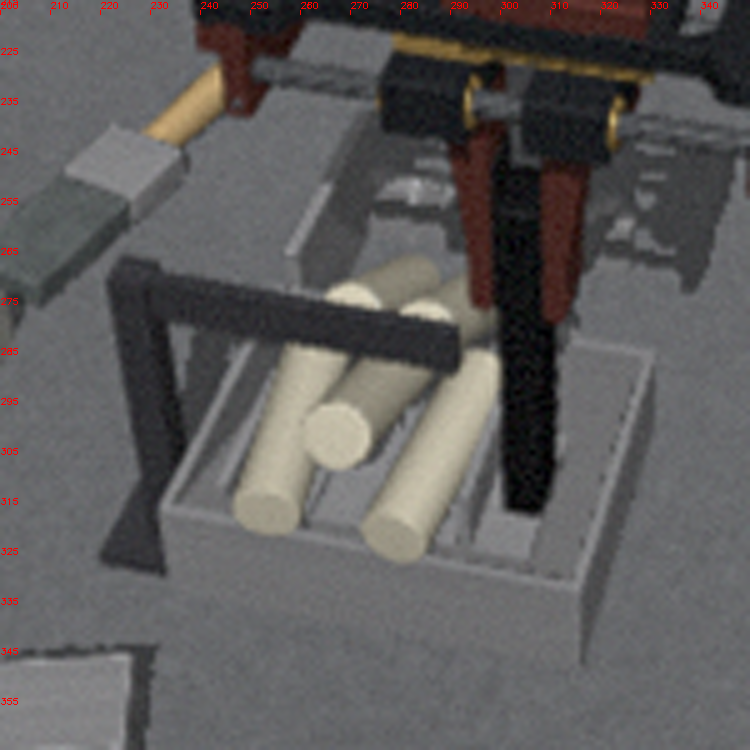

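View pics/g15.png

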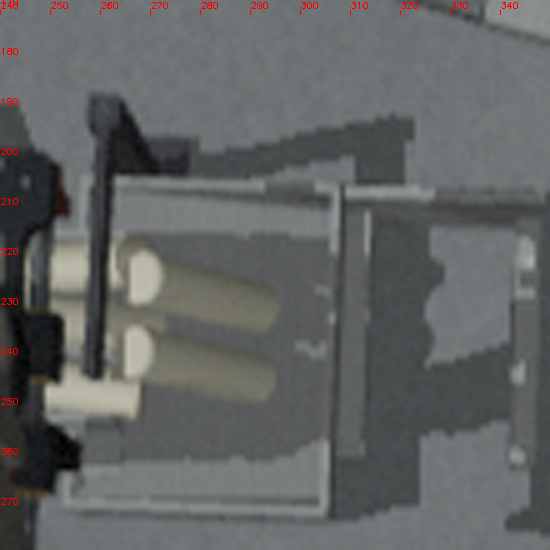

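```bash
python3 -m handwheel '[0,0,0,0,0,0,0]'; python3 - <<'E'
from st import *
from plant import cams
im=cams.capture('side')['frame'];crop(im,200,215,150,150,5,'pics/g16.png')
st()
im=cams.capture('top')['frame'];crop(im,240,170,110,110,5,'pics/g17.png')
E
```

```text
time: 14.4
tcp_pos: [569.0, 88.6, 183.6]
tool_rot: [3.14, -0.0, 1.556]
force: [-0.5, 0.1, -3.1]
finger_gap: 14.0
t 14.45 tcp [569.   88.5 183.7] zaxis [ 1.3e-03  3.0e-04 -1.0e+00] jawdir deg -0.83 F [ 0.5  0.1 -3.1] gap 13.7
```

View pics/g16.png

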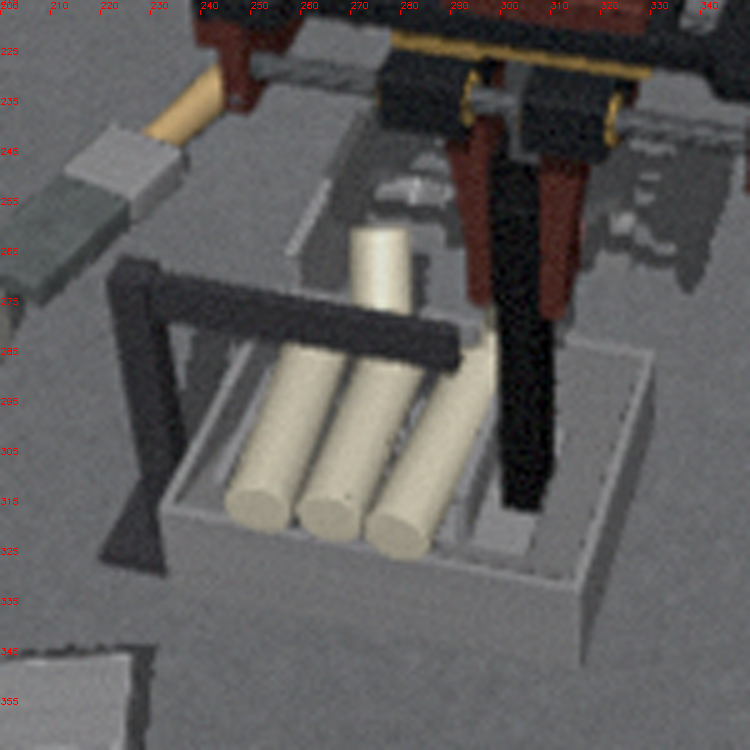

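View pics/g17.png

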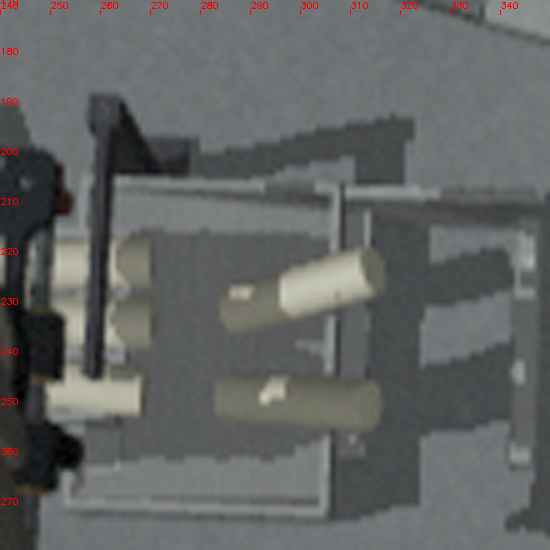

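```bash
python3 -m handwheel '[0,0,0,0,0,0,0,0,0,0,0,0,0,0,0,0,0,0,0,0,0]'; python3 - <<'E'
from st import *
from plant import cams
im=cams.capture('side')['frame'];crop(im,200,215,150,150,5,'pics/g18.png')
st()
im=cams.capture('top')['frame'];crop(im,240,170,110,110,5,'pics/g19.png')
E
```

```text
time: 14.8
tcp_pos: [568.6, 88.2, 183.2]
tool_rot: [3.141, -0.0, 1.556]
force: [-0.1, -0.4, -3.4]
finger_gap: 13.7
t 14.85 tcp [568.5  88.3 183.2] zaxis [ 1.e-04  0.e+00 -1.e+00] jawdir deg -0.85 F [ 0.3  0.4 -2.4] gap 13.6
```

View pics/g18.png

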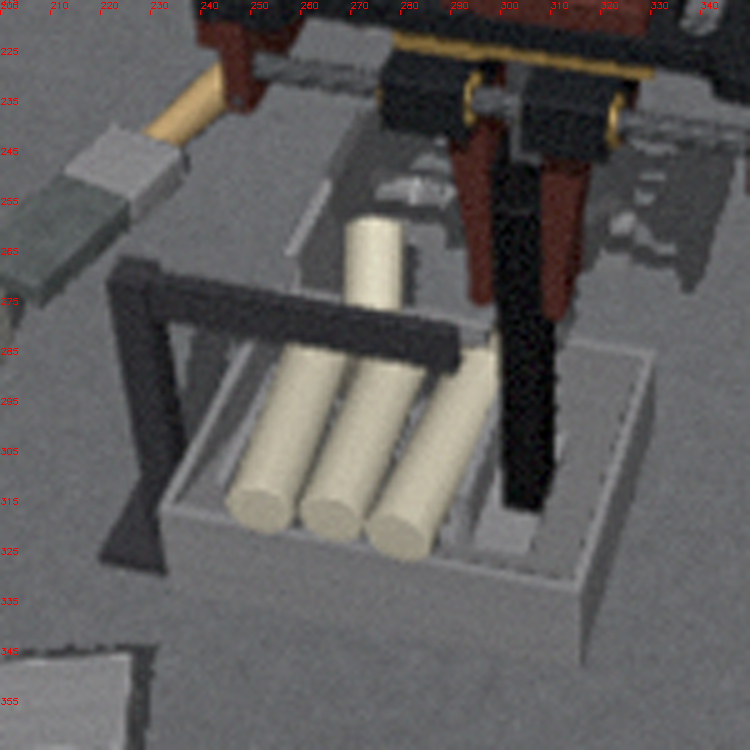

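View pics/g19.png

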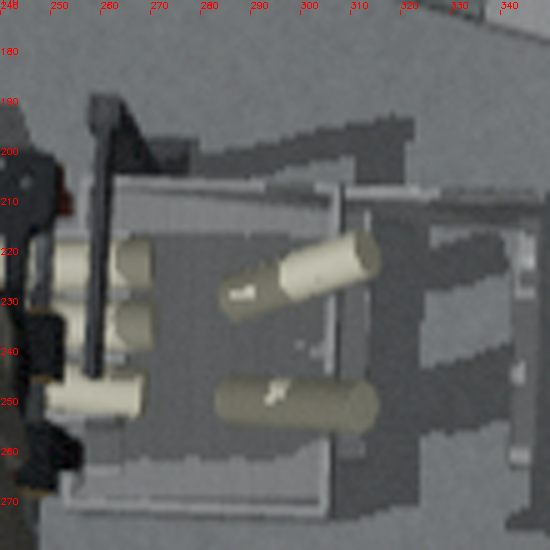

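```bash
python3 - <<'E'
from h import *
def tri(a,b):
    P=[C[n][0]@C[n][1][:3] for n in('top','side')]
    X=cv2.triangulatePoints(P[0],P[1],np.array(a,float).reshape(2,1),np.array(b,float).reshape(2,1));return (X[:3]/X[3]).ravel()
def loc(X):
    y=-.0157;d=X[:2]-[625,-85];c,s=np.cos(y),np.sin(y);return np.array([c*d[0]+s*d[1],-s*d[0]+c*d[1],X[2]])
print(loc(tri((313.5,220.5),(274,259.5))))
# back-project low end at z guesses
K,T=C['top'];o=-T[:3,:3].T@T[:3,3]
for uv in((284.5,228.5),(284,250.5),(315,250.5),(313.5,220.5)):
    d=T[:3,:3].T@np.linalg.inv(K)@[*uv,1]
    print(uv,[ (z,loc(o+d*(z-o[2])/d[2]).round(0)[:2].tolist()) for z in(20,30,60,80,90)])
E
```

```text
[41.83367253 35.54032186 73.03652615]
(284.5, 228.5) [(20, [30.0, 108.0]), (30, [29.0, 107.0]), (60, [23.0, 104.0]), (80, [19.0, 101.0]), (90, [18.0, 100.0])]
(284, 250.5) [(20, [-24.0, 107.0]), (30, [-25.0, 106.0]), (60, [-29.0, 102.0]), (80, [-32.0, 100.0]), (90, [-33.0, 99.0])]
(315, 250.5) [(20, [-21.0, 31.0]), (30, [-23.0, 31.0]), (60, [-27.0, 30.0]), (80, [-29.0, 29.0]), (90, [-31.0, 29.0])]
(313.5, 220.5) [(20, [53.0, 38.0]), (30, [51.0, 37.0]), (60, [44.0, 36.0]), (80, [40.0, 35.0]), (90, [38.0, 35.0])]
```

```bash
python3 - <<'E'
from h import *
K,T=C['side'];o=-T[:3,:3].T@T[:3,3];y=-.0145;c,s=np.cos(y),np.sin(y)
pc=np.array([568.5+58,88.3-.8])
for uv in((252.2,317),(266,318.7),(279.7,322)):
    d=T[:3,:3].T@np.linalg.inv(K)@[*uv,1];X=o+d*(101-o[2])/d[2];e=X[:2]-pc;print(uv,(c*e[0]+s*e[1]).round(1),(-s*e[0]+c*e[1]).round(1))
E
```

```text
(252.2, 317) 21.8 40.3
(266, 318.7) -1.7 38.4
(279.7, 322) -26.0 39.8
```

```bash
python3 -m handwheel '[0,0,0,0.1,3,0,0,0,0,0,0.1,5,0,0,0,0,0,0.1,6,0,0,0,0,0,0.1,7,0,0,0,0,0,0.1,8,0,0]'; python3 -m handwheel '[0,0,0,0.1,8,0,0,0,0,0,0,8,0,0,0,0,0,-1,8,0,0,0,0,-0.2,-3,8,0,0,0,0,-0.2,-4,8,0,0]';  python3 - <<'E'
from st import *
from plant import cams
im=cams.capture('side')['frame'];crop(im,180,215,160,150,5,'pics/g20.png')
st()
im=cams.capture('top')['frame'];crop(im,220,170,130,110,5,'pics/g21.png')
E
```

```text
time: 15.4
tcp_pos: [569.0, 118.1, 183.2]
tool_rot: [3.142, -0.0, 1.556]
force: [-0.3, 1.0, -2.3]
finger_gap: 13.8
time: 15.9
tcp_pos: [560.9, 158.0, 183.1]
tool_rot: [-3.142, -0.0, 1.549]
force: [-0.3, -0.2, -2.6]
finger_gap: 13.7
t 15.95 tcp [559.8 159.9 183.2] zaxis [-6.0e-04  1.1e-03 -1.0e+00] jawdir deg -1.14 F [-1.1  2.6 -3.9] gap 13.8
```

View pics/g20.png

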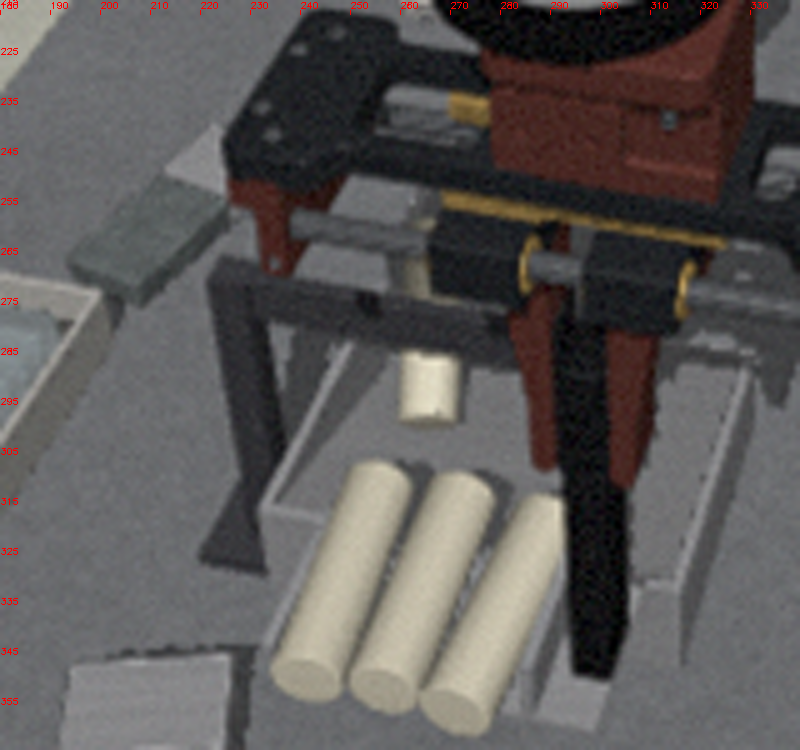

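View pics/g21.png

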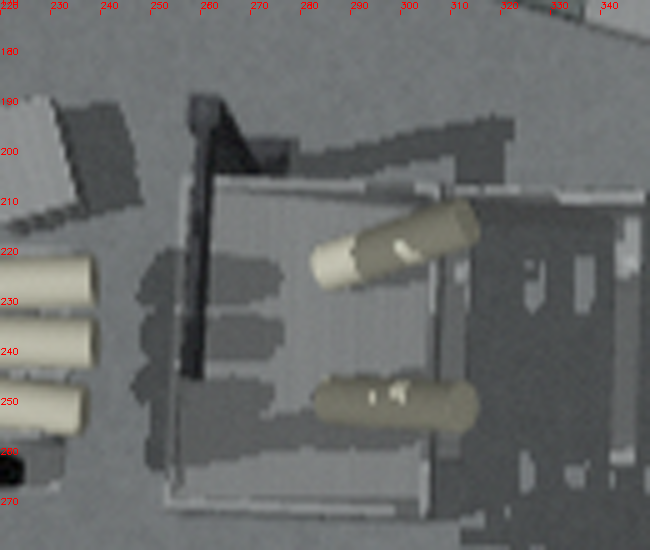

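```bash
python3 -m handwheel '[0,0,-0.2,-3,6,0,0,0,0,-0.2,-5,9,0,0,0,0,-0.2,-5,9,0,0,0,0,-0.2,-5,10,0,0,0,0,-0.2,-5,10,0,0]'; python3 -m handwheel '[0,0,-0.2,-5,10,0,0,0,0,-0.2,-5,10,0,0,0,0,-0.2,-5,10,0,0,0,0,-0.2,-5,10,0,0,0,0,-0.2,-5,10,0,0]'; python3 -m handwheel '[0,0,-0.2,-5,10,0,0,0,0,-0.2,-5,10,0,0,0,0,-0.2,-5,9,0,0,0,0,-0.2,-5,9,0,0,0,0,-0.2,-5,9,0,0]';python3 -m handwheel '[0,0,-0.2,-5,8,0,0,0,0,-0.2,-5,7,0,0,0,0,-0.2,-5,6,0,0,0,0,-0.2,-4,5,0,0,0,0,-0.2,-2,3,0,0]'; python3 - <<'E'
from st import *
from plant import cams
cv2.imwrite('pics/s20.png',cams.capture('side')['frame'])
st()
cv2.imwrite('pics/t20.png',cams.capture('top')['frame'])
E
```

```text
time: 16.5
tcp_pos: [537.5, 202.4, 183.2]
tool_rot: [3.142, -0.0, 1.532]
force: [0.4, -0.3, -2.4]
finger_gap: 13.6
time: 17.0
tcp_pos: [512.7, 252.2, 183.2]
tool_rot: [3.142, -0.0, 1.514]
force: [-0.2, -0.9, -3.3]
finger_gap: 14.0
time: 17.5
tcp_pos: [487.7, 299.0, 183.2]
tool_rot: [3.142, 0.0, 1.496]
force: [0.2, 0.3, -3.2]
finger_gap: 13.7
time: 18.0
tcp_pos: [466.6, 327.8, 183.2]
tool_rot: [-3.142, -0.0, 1.48]
force: [0.6, -0.6, -2.7]
finger_gap: 13.6
t 18.05 tcp [466.4 328.2 183.2] zaxis [-1.e-04  4.e-04 -1.e+00] jawdir deg -5.21 F [-0.5  0.9 -3.4] gap 13.8
```

View pics/s20.png

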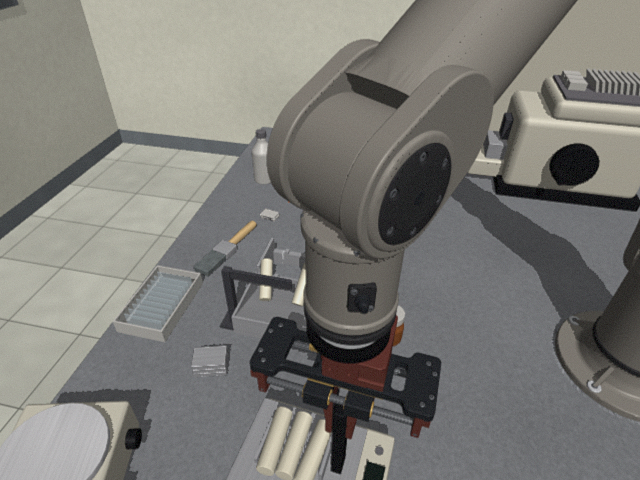

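View pics/t20.png

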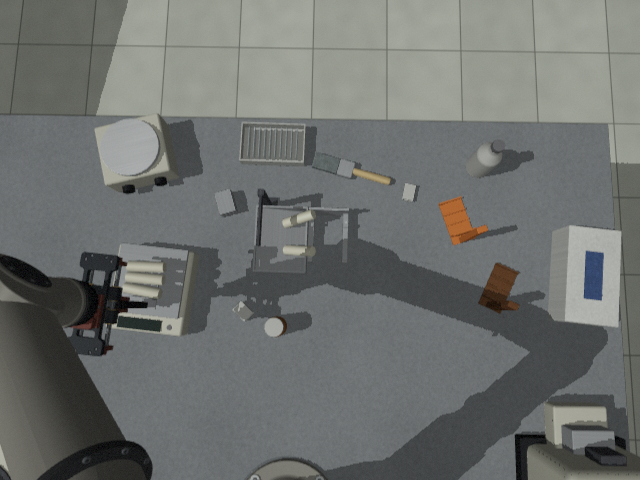

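```bash
python3 -m handwheel '[0,0,0,-0.5,2,0,0,0,0,0,-0.5,2,-2,0,0,0,0,0,2,-3,0,0,0,0,0,0,-3,0,0,0,0,0,0,-3,0]'; python3 -m handwheel '[0,0,0,0,0,-3,0,0,0,0,0,0,-3,0,0,0,0,0,0,-2,0,0,0,0,0,0,-1.5,0,0,0,0,0,0,-1.5,0]';python3 -m handwheel '[0,0,0,0,0,-1,0,0,0,0,0,0,-0.5,0,0,0,0,0,0,0,0]'; python3 - <<'E'
from st import *
from plant import cams
crop(cams.capture('side')['frame'],230,340,180,140,4,'pics/p1.png')
st()
crop(cams.capture('top')['frame'],70,235,150,110,5,'pics/p2.png')
E
```

```text
time: 18.6
tcp_pos: [466.1, 333.2, 171.7]
tool_rot: [-3.141, 0.0, 1.479]
force: [-0.8, -0.2, -2.9]
finger_gap: 13.9
time: 19.1
tcp_pos: [466.2, 333.3, 161.1]
tool_rot: [3.142, -0.0, 1.479]
force: [0.1, 0.6, -3.1]
finger_gap: 14.0
time: 19.4
tcp_pos: [466.1, 333.3, 159.7]
tool_rot: [3.142, 0.0, 1.479]
force: [-0.0, -0.7, -2.0]
finger_gap: 13.6
t 19.45 tcp [466.1 333.3 159.7] zaxis [ 1.e-04  0.e+00 -1.e+00] jawdir deg -5.24 F [-0.5 -0.9 -3.3] gap 13.9
```

View pics/p1.png

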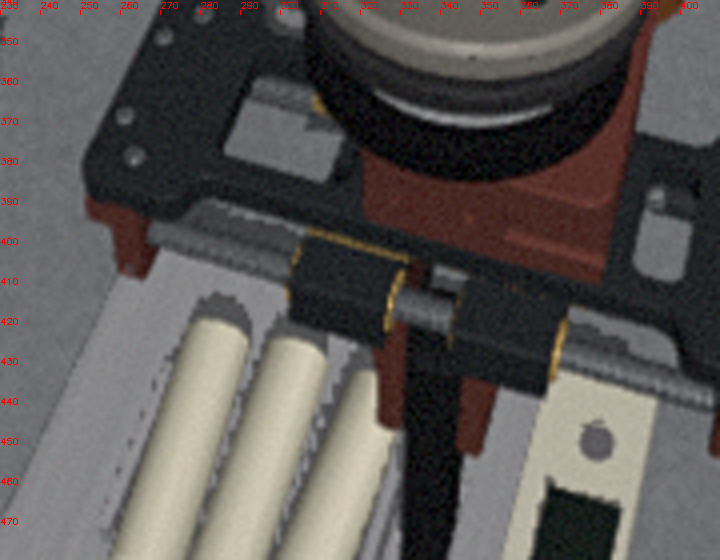

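View pics/p2.png

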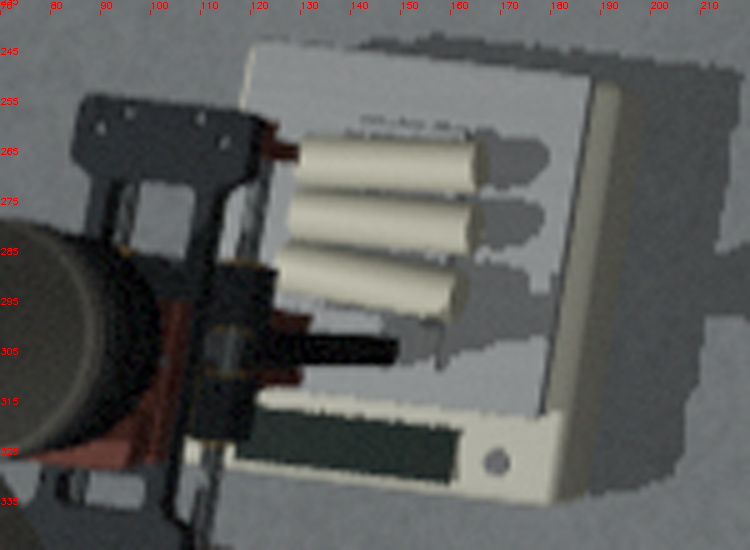

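```bash
python3 -m handwheel '[0,0,0,0,0,-0.5,0,0,0,0,0,0,-0.3,0,0,0,0,0,0,0,0]'; python3 -m handwheel '[0,0,0,0,0,-0.4,0,0,0,0,0,0,0,0]';python3 -m handwheel '[0,0,0,0,0,-0.4,0,0,0,0,0,0,0,0]';python3 -m handwheel '[0,0,0,0,0,-0.4,0,0,0,0,0,0,0,0]'
```

```text
time: 19.8
tcp_pos: [466.1, 333.2, 158.8]
tool_rot: [-3.142, 0.0, 1.479]
force: [-0.3, 0.1, -2.3]
finger_gap: 13.7
time: 20.0
tcp_pos: [466.2, 333.3, 158.7]
tool_rot: [3.141, -0.0, 1.479]
force: [-0.5, -0.1, -0.6]
finger_gap: 13.7
time: 20.2
tcp_pos: [466.2, 333.4, 158.6]
tool_rot: [3.141, -0.0, 1.479]
force: [-1.6, -1.1, 3.9]
finger_gap: 13.9
time: 20.4
tcp_pos: [466.2, 333.5, 158.6]
tool_rot: [3.141, -0.0, 1.479]
force: [-3.2, -1.1, 8.6]
finger_gap: 13.3
```

```bash
python3 -m handwheel '[0,0,0,0,0,0.4,0,0,0,0,0,0,0.4,0,0,0,0,0,0,0,0]'; python3 -m handwheel '[0,0,0,0,0,0,0.1,0,0,0,0,0,0,0.2,0,0,0,0,0,0,0.3,0,0,0,0,0,0,0.4,0,0,0,0,0,0,0.5]' 10; python3 -m handwheel '[0,0,0,0,0,0,0.5,0,0,0,0,0,0,0.5,0,0,0,0,0,0,0.5]'; python3 - <<'E'
from st import *
from plant import cams
crop(cams.capture('side')['frame'],230,340,180,140,4,'pics/p3.png')
st()
E
```

```text
time: 20.7
tcp_pos: [466.2, 333.4, 158.6]
tool_rot: [3.141, -0.0, 1.479]
force: [-1.6, 0.6, 3.3]
finger_gap: 13.6
time: 21.2
tcp_pos: [466.2, 333.3, 158.3]
tool_rot: [3.142, -0.0, 1.479]
force: [-0.1, 0.3, 0.3]
finger_gap: 38.1
time: 21.5
tcp_pos: [466.1, 333.3, 158.5]
tool_rot: [3.142, -0.0, 1.479]
force: [-0.2, 0.8, 0.4]
finger_gap: 44.1
t 21.55 tcp [466.1 333.3 158.5] zaxis [ 0. -0. -1.] jawdir deg -5.25 F [-0.1 -0.2 -0.3] gap 43.6
```

View pics/p3.png

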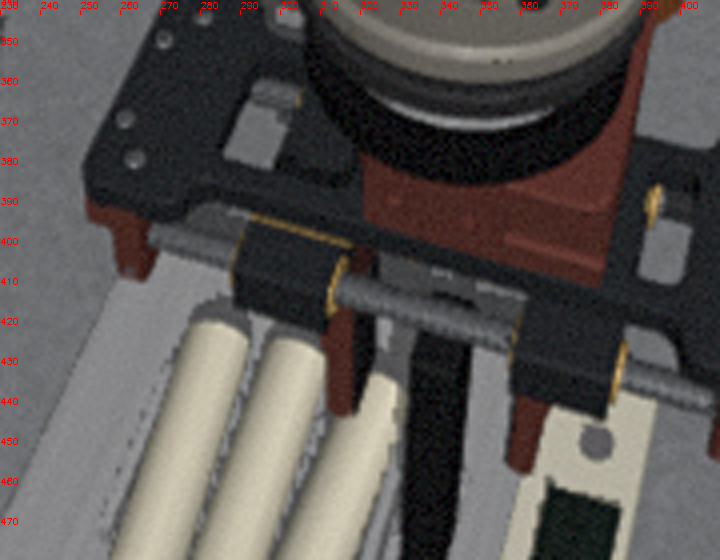

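Both fingers are clear of the handle, so I retreat straight up and then back.

```bash
python3 -m handwheel '[0,0,0,0,0,4,0.5,0,0,0,0,0,10,0.5,0,0,0,0,0,20,0.5,0,0,0,0,0,25,0.5,0,0,0,0,0,25,0.5]'; python3 -m handwheel '[0,0,0,0,0,25,0.5,0,0,0,0,0,25,0.5,0,0,0,0,-30,0,0.5,0,0,0,0,-40,0,0.5,0,0,0,0,-40,0,0.5]';python3 -m handwheel '[0,0,0,0,-40,0,0.5,0,0,0,0,-40,0,0.5,0,0,0,0,-40,0,0.5,0,0,0,0,0,0,0.5,0,0,0,0,0,0,0.5]'; python3 - <<'E'
from st import *
from plant import cams
cv2.imwrite('pics/s30.png',cams.capture('side')['frame'])
st()
im=cams.capture('top')['frame'];cv2.imwrite('pics/t30.png',im);crop(im,95,185,240,150,3,'pics/p5.png')
E
```

```text
time: 22.05
tcp_pos: [466.0, 333.4, 244.1]
tool_rot: [3.141, -0.0, 1.48]
force: [0.1, -0.2, -0.1]
finger_gap: 43.8
time: 22.55
tcp_pos: [466.0, 222.7, 293.6]
tool_rot: [3.14, -0.001, 1.481]
force: [1.3, -0.2, 0.0]
finger_gap: 44.1
time: 23.05
tcp_pos: [466.3, 103.0, 293.3]
tool_rot: [3.14, -0.0, 1.477]
force: [0.9, 0.2, 0.9]
finger_gap: 43.9
t 23.1 tcp [466.2 104.2 293.2] zaxis [ 1.2e-03  7.0e-04 -1.0e+00] jawdir deg -5.21 F [-0.2  0.7  1.2] gap 44.1
```

View pics/s30.png

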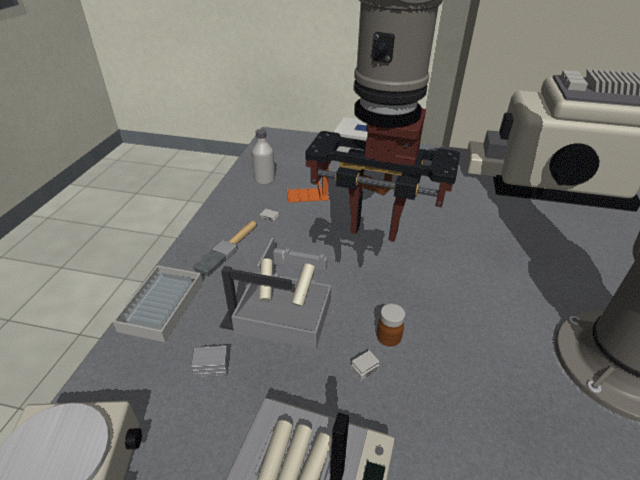

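View pics/p5.png

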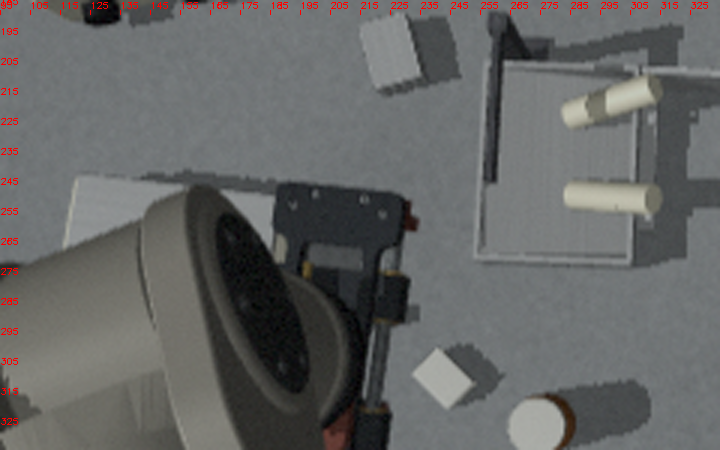

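```bash
python3 -m handwheel '[0,0,0,0,-40,0,0.5,0,0,0,0,-40,0,0.5,0,0,0,0,-40,0,0.5,0,0,0,0,-40,0,0.5,0,0,0,0,-40,0,0.5]';python3 -m handwheel '[0,0,0,0,-40,0,0.5,0,0,0,0,-40,0,0.5,0,0,0,0,-20,0,0.5,0,0,0,0,0,0,0.5,0,0,0,0,0,0,0.5]'; python3 - <<'E'
from st import *
from plant import cams
st()
exec('''
def tri(a,b):
    P=[C[n][0]@C[n][1][:3] for n in('top','side')]
    X=cv2.triangulatePoints(P[0],P[1],np.array(a,float).reshape(2,1),np.array(b,float).reshape(2,1));return (X[:3]/X[3]).ravel()
def loc(X):
    y=-.0157;d=X[:2]-[625,-85];c,s=np.cos(y),np.sin(y);return np.array([c*d[0]+s*d[1],-s*d[0]+c*d[1]-112.5,X[2]-4])
''')
print(loc(tri((299,219),(266,279.5))),loc(tri((299,250),(304,284.5))))
im=cams.capture('top')['frame'];cv2.imwrite('pics/t31.png',im)
old=cv2.imread('pics/t20.png')
a=cv2.resize(old[200:280,245:325],None,fx=4,fy=4);b=cv2.resize(im[200:280,245:325],None,fx=4,fy=4)
cv2.imwrite('pics/cmp.png',np.hstack([a,b]));crop(im,95,235,110,105,5,'pics/p6.png')
crop(cams.capture('side')['frame'],220,380,180,100,4,'pics/p7.png')
E
```

```text
time: 23.65
tcp_pos: [466.6, -96.4, 292.8]
tool_rot: [3.141, -0.0, 1.483]
force: [0.6, -1.2, -0.1]
finger_gap: 43.9
time: 24.15
tcp_pos: [466.9, -194.9, 292.4]
tool_rot: [-3.142, -0.001, 1.481]
force: [0.0, 0.9, 0.2]
finger_gap: 44.1
t 24.15 tcp [ 466.9 -194.9  292.4] zaxis [ 0.     0.001 -1.   ] jawdir deg -5.12 F [0.  0.9 0.2] gap 44.1
[ 48.77725934 -41.28082719  44.90649398] [-27.43103253 -44.65299136  46.20607203]
```

View pics/cmp.png

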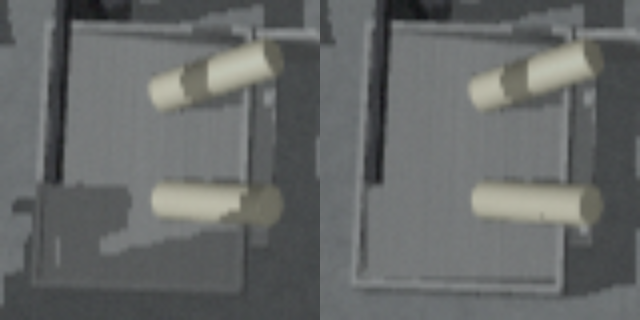

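View pics/p6.png

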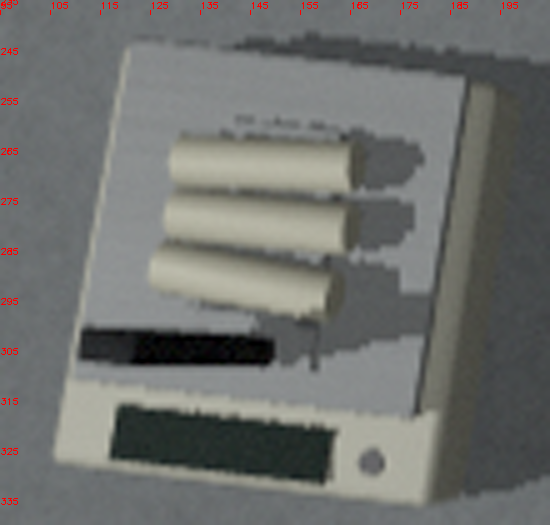

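View pics/p7.png

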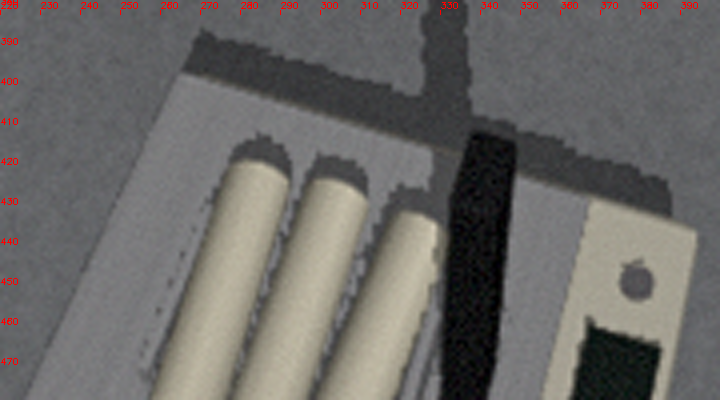

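```bash
python3 -m handwheel '[0,0,0,0,0,0,0.5,0,0,0,0,0,0,0.5]'; python3 -c "
from plant import ticket
print(ticket.close_job())"
```

```text
time: 24.45
tcp_pos: [466.4, -195.6, 292.6]
tool_rot: [3.141, -0.0, 1.481]
force: [-0.1, -0.9, -0.5]
finger_gap: 43.6
the job is handed in; nothing more can be done
None
```

I carried out the whole sequence and handed the job in at about 24.5 s of the 72 s allowed; no verdict was reported. I gripped the steel scoop by its black handle, lifted all five wax bars and carried them level under the levelling bar. The upper two were struck off, and I stood the scoop with the lower three on the balance pan and let go.

**Last checks:**
- **Scoop on the pan:** the last arm pose puts the pocket centre about 1 mm from my measured pan centre. The gripper is open and well away, with about zero force on the wrist.
- **Lower three bars:** all three lie in one layer in the pocket. The one nearest the handle is slightly skewed, about 5 mm to the left, which is inside the limit.
- **Struck bars:** their centres are at roughly (49, -41, 45) and (-27, -45, 46) mm in the tray frame, inside the limits. They are not flat. Each leans on the pile-side tray wall with its end over the rim. One crept along the wall at first, but neither had moved between the last two pictures.

**Disagreements:**
- **Middle bar:** it tipped up briefly while the upper bars fell off, then settled back into its groove.
- **Cameras:** the two views differed by 2–4 mm in y, so I used a combined fit.

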